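# Rack the spare piston pins by length and offer the right pin up to the rod

### The arm

A 6-joint arm with a two-finger parallel gripper is mounted at the origin on the work surface. World frame = base frame: x ahead of the robot, y to its left, z up, the work surface at z = 0. Lengths are in m, angles in degrees, forces in N, time in s.
With the tool pointing down it reaches from about 0.225 to 0.875 m from the base axis. Payload 3.4 kg.
Tool frame: the origin (TCP) lies at the very end of the fingers, on their centre line; the grasp point (between the pads) lies 19 mm behind it; z points along the fingers, y is the direction in which the jaws open and shut (so a half turn about z gives the same grasp; the last joint's range is limited). The gripper opens to 85 mm and grips with 20 to 120 N. Pads are 22 mm wide; open, the fingers measure 114 mm over their backs; the gripper's body (76 mm by 85 mm) begins 54 mm behind the grasp point. The pads swing forward as they close: fully open they stand 13 mm farther back than shut.
Start: joints at [-81.303, 15.808, 86.224, -0, 77.962, -6.933], TCP at [0.155, -0.554, 0.231] pointing down, gripper open.
Joint ranges: [-165.64, 165.64], [-43.16, 119.46], [12.63, 154.43], [-67.54, 247.53], [6.08, 155.33], [-154.97, 154.97]. Speed limits (degrees/s): [147.25, 147.25, 180, 180, 180, 180].

### API

Orientations are given as [roll, pitch, yaw] about the fixed x, y, z axes, in that order (R = Rz(yaw) Ry(pitch) Rx(roll)).
In Python, from rig import telemetry, optics, hand_in gives the robot as it stands.
- The arm moves only by the tool move_arm, never from a script. Its argument "increments" is a list of rows, each an object with "translation": the shift along the tool's x, y, z in units of 40 mm (1.0 is 40 mm), a list of three; "delta_rot": the turn, a rotation vector about the tool's x, y, z in degrees, a list of three; "jaw": the opening, from 0 (shut) to 1 (fully open). A call has 1 to 5 rows; each row shifts and turns the pose as measured when the row begins, along the tool's axes as they then stand; what a row does not reach is not made up. A row lasts 1/12 s, in which the tool goes at most 41.7 mm and 7.16 degrees, less where a joint would pass 70% of its speed; a pose out of reach is approached as far as the arm can. A call is refused whole if a number of a shift passes 1 or a number of a turn 7.16, either way. A call with a gripper value outside its range is refused whole. The fingers move at their own pace and stop on an object; "newtons" is the grip in N (left out, the last holds). Time passes only in rows, so rows that do not move let the fingers close. It gives the time, the measured TCP pose, the force and the opening at its end, in the units of the state.
- telemetry.read_state(): the state, without advancing time (a new reading comes with each control period).
- optics.snapshot(name): name is "side" or "top" or "wrist"; returns a dict with "img" (400x640x3 uint8, red, green, blue), "K" (3x3 intrinsics, pixels), "extrinsics" (4x4, takes a point from world to camera coordinates); the wrist camera has in their place "tool_from_camera" (4x4, takes a point from camera to tool coordinates, whose origin is the TCP and whose axes are the flange's). Camera axes: x right, y down, z forward; pixel columns grow to the right and rows downward; lengths in m; the calibration is good to about 2 mm. A picture is of the moment at which its call begins: read the wrist's pose just before it. There is no depth.
- hand_in(): hands the job in, once; it reports no verdict.
The state is a dict: "time_s": time; "qpos": joint angles; "dq": joint speeds; "tau": joint torques, N m; "ee_pos": TCP position; "tcp_rot": TCP orientation; "force": force on the tool from outside, world axes, zero at the start; "torque": the same for the moment, N m; "opening": finger opening in m.
Only numpy, scipy, OpenCV 4.12 (cv2) and the standard library are available. Lean on these libraries where they do the work, as an engineer would, in place of code of your own. Each camera call takes 0.05 s, during which the arm holds its last target.

### The job

Three loose piston pins, alike but for their length, stand on the bench. Stand the short one in the free pocket of the storage block's row of short pins and the long one in the free pocket of its row of long pins; then take the remaining middle-length pin, carry it over the bolt bin and hold it upright about 10 mm above the small eye of the clamped connecting rod, in line with the bore and never touching the rod. Do not knock the bolt bin, the racked pins or the other things on the bench, and finish while still holding the pin there.

Things in the scene. Friction and masses are not known exactly. Their poses are not given: they have to be found in the camera images.
- short_pin_center (a point): centre (half-way up) of the loose short pin: plain steel piston pin, a 22 mm diameter cylinder 46 mm long, about 74 g, standing upright; z up its length
- middle_pin_center (a point): centre (half-way up) of the loose middle-length pin, the one for the rod: plain steel piston pin, a 22 mm diameter cylinder 62 mm long, about 99 g, standing upright; z up its length
- long_pin_center (a point): centre (half-way up) of the loose long pin: plain steel piston pin, a 22 mm diameter cylinder 78 mm long, about 125 g, standing upright; z up its length
- short_pin: the same short pin, origin at the centre of its lower end
- middle_pin: the same middle-length pin, origin at the centre of its lower end
- long_pin: the same long pin, origin at the centre of its lower end
- rack: fixed grey plastic storage block, 170 x 140 x 22 mm (its x, y, z), origin at the centre of its underside. Two rows of three round pockets run along its x, 32 mm wide and 10 mm deep (floor 12 mm above the bench), at x = -52, 0, 52 mm; the row at y = +40 mm is for short pins (pockets at x = -52 and 0 taken), the row at y = -40 mm for long pins (x = 0 and 52 taken)
- free_pocket_short_row (a point): centre of the mouth of the free pocket in the row of short pins, level with the block's top face (22 mm above the bench); axes as the block's; racked neighbour 52 mm away along x, the long row 80 mm away along y
- free_pocket_long_row (a point): centre of the mouth of the free pocket in the row of long pins, level with the block's top face (22 mm above the bench); axes as the block's; racked neighbour 52 mm away along x, the short row 80 mm away along y
- rod_fixture: aluminium connecting rod clamped lying flat in a fixed fixture with a 225 x 85 mm green base plate; origin on the bench under the small eye; the rod runs from there along +x to its big eye 145 mm away; the clamp, up to 91 mm high, crosses the rod at x = 85 mm
- small_eye (a point): centre of the bore of the rod's small eye (outside 38 mm, bore 23 mm) at its upper face, 75 mm above the bench; z is the bore axis, up
- bolt_bin: fixed narrow blue steel bin full of bolts, standing between the storage block and the rod: 270 x 50 mm (its x, y), walls 90 mm high, bolts up to 105 mm; origin at the centre of its underside
- hammer: hammer lying on the bench, 280 mm, handle to its -x; bystander
- wrench: wrench lying on the bench, 170 mm, along its x; bystander
- bearing_ring: steel bearing ring lying flat, 52 mm across, 15 mm high; bystander
- big_bearing: steel bearing ring lying flat, 68 mm across, 18 mm high; bystander
- grease_tub: white tub with a band, 80 mm across, 90 mm high; bystander
- oil_can: grey bottle, 60 mm across, 160 mm high; bystander
- racked_short_1_center (a point): centre of a 46 mm pin (22 mm diameter, upright) already standing in the storage block; bystander
- racked_short_2_center (a point): centre of a 46 mm pin (22 mm diameter, upright) already standing in the storage block; bystander
- racked_long_1_center (a point): centre of a 78 mm pin (22 mm diameter, upright) already standing in the storage block; bystander
- racked_long_2_center (a point): centre of a 78 mm pin (22 mm diameter, upright) already standing in the storage block; bystander
There are look-alikes about, which are no part of the job. What is shaped like the middle_pin but orange or yellow is not meant.

How it is judged:
By the outcome, as a careful person would: the job done as asked, in the order asked, and still so for the second after the job is handed in, while the arm keeps its last pose, push and grip.
It also fails if it takes over 72 s, if anything falls off the work surface, if the arm or the gripper's body presses on something with over 40 N, if the wrist force passes 120 N, or if a joint passes its speed limit or range.

## Working session

There is one attempt and no reset: what is moved stays moved. The work goes in short steps, Python scripts to look and compute and a tool call to move; the robot and the scene stay as the last step left them, time stands still between calls to the robot, and variables do not carry over. Pictures are saved under pics/ and viewed, and the job is handed in when it is done.

Besides the shell and the picture viewer there is one more tool, called after "Request:" as name([rows], argument=value, ...), one row to a line, values as JSON. move_arm: Moves the arm, as the interface text tells. Its arguments: {"type":"object","properties":{"increments":{"type":"array"},"newtons":{"type":"number"}},"required":["increments"]}

```bash
ls; mkdir -p pics; python3 - <<'E'
from rig import telemetry, optics
import cv2,numpy as np
print(telemetry.read_state())
for n in ("side","top","wrist"):
    s=optics.snapshot(n); cv2.imwrite(f"pics/{n}0.png",s["img"][:,:,::-1])
    np.savez(f"pics/{n}0.npz",**s)
    print(n,{k:np.round(v,4).tolist() for k,v in s.items() if k!="img"})
E
```

```text
pics
{'time_s': 0.0, 'qpos': array([-8.13036456e+01,  1.58487396e+01,  8.62965650e+01, -1.31286593e-03,
        7.79620425e+01, -6.93287778e+00]), 'dq': array([-0.02297908, -0.0756287 , -0.1140595 , -0.01461988, -0.07727296,
       -0.03641935]), 'tau': array([ 5.95651491e-04, -4.16771257e+01, -2.45805413e+01,  4.52854522e-06,
        1.08592690e-02,  9.29051993e-06]), 'ee_pos': array([ 0.15481533, -0.55320644,  0.23041924]), 'tcp_rot': array([-1.79893283e+02, -1.16833874e-02,  1.56294963e+01]), 'force': array([-0.05113186, -0.03564364,  0.41359757]), 'torque': array([-0.01100069, -0.00544782, -0.01224787]), 'opening': 0.08546223317794333}
side {'K': [[408.886, 0.0, 321.5564], [0.0, 408.886, 194.1984], [0.0, 0.0, 1.0]], 'extrinsics': [[-0.9496, -0.3135, 0.0065, 0.5746], [-0.2256, 0.6689, -0.7083, 0.1396], [0.2177, -0.674, -0.7059, 0.912], [0.0, 0.0, 0.0, 1.0]]}
top {'K': [[505.6996, 0.0, 318.9439], [0.0, 505.6996, 192.3062], [0.0, 0.0, 1.0]], 'extrinsics': [[0.0193, -0.9998, -0.002, 0.0487], [-0.991, -0.0189, -0.1323, 0.583], [0.1323, 0.0045, -0.9912, 1.5527], [0.0, 0.0, 0.0, 1.0]]}
wrist {'K': [[299.6162, 0.0, 321.5907], [0.0, 299.6162, 197.3823], [0.0, 0.0, 1.0]], 'tool_from_camera': [[-0.0005, -0.9513, -0.3083, 0.0797], [1.0, -0.0006, 0.0001, -0.0012], [-0.0003, -0.3083, 0.9513, -0.1424], [0.0, 0.0, 0.0, 1.0]]}
```

View pics/top0.png

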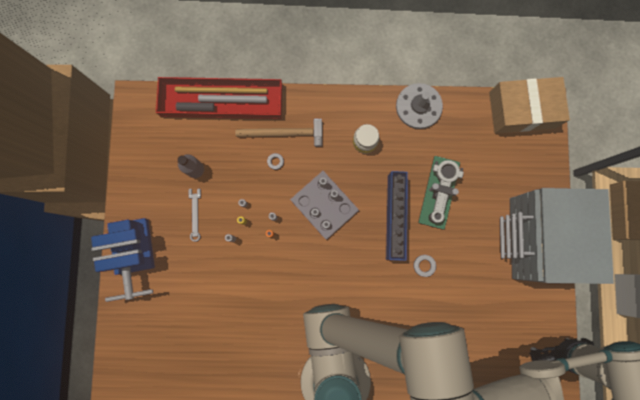

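View pics/side0.png

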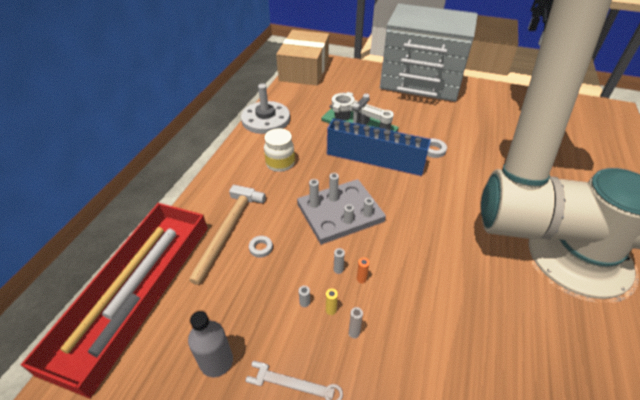

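View pics/wrist0.png

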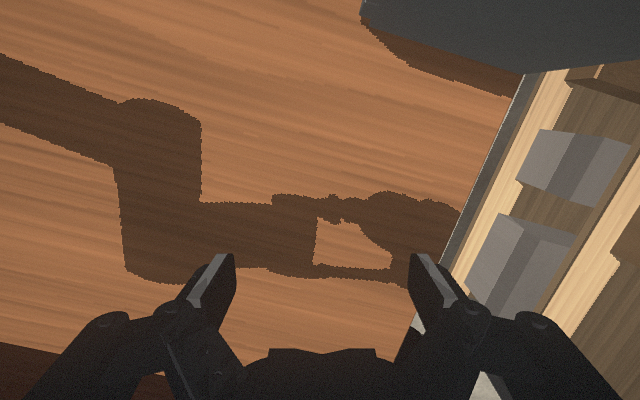

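The top view shows steel pins near (243,203), (272,216) and (229,239), with orange and yellow look-alikes between them. The block is near (325,205), the bin near (398,217), and the rod's small eye near (438,216).

```bash
python3 - <<'E'
import cv2,numpy as np
t=cv2.imread("pics/top0.png"); s=cv2.imread("pics/side0.png")
cv2.imwrite("pics/c1.png",cv2.resize(t[150:290,180:380],None,fx=4,fy=4,interpolation=cv2.INTER_CUBIC))
cv2.imwrite("pics/c2.png",cv2.resize(s[160:350,280:420],None,fx=4,fy=3.1578*4/4,interpolation=cv2.INTER_CUBIC) if 0 else cv2.resize(s[160:350,270:420],None,fx=3,fy=3,interpolation=cv2.INTER_CUBIC))
cv2.imwrite("pics/c3.png",cv2.resize(t[140:290,370:480],None,fx=4,fy=4,interpolation=cv2.INTER_CUBIC))
cv2.imwrite("pics/c4.png",cv2.resize(s[80:180,310:460],None,fx=5,fy=5,interpolation=cv2.INTER_CUBIC))
E
```

```text
(no output)
```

View pics/c1.png

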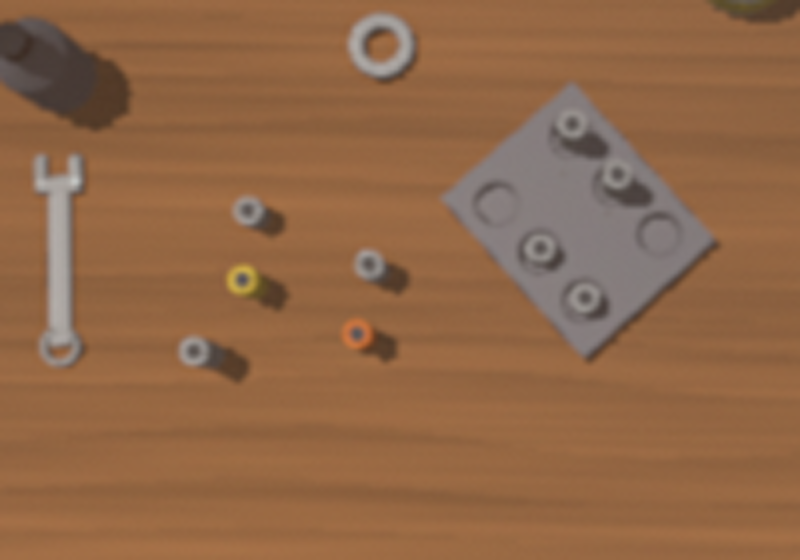

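View pics/c2.png

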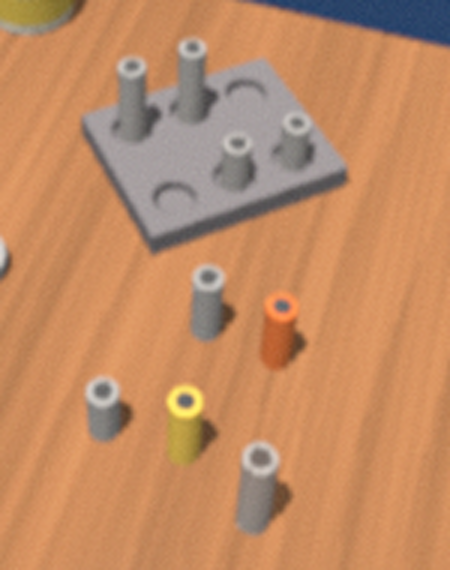

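View pics/c3.png

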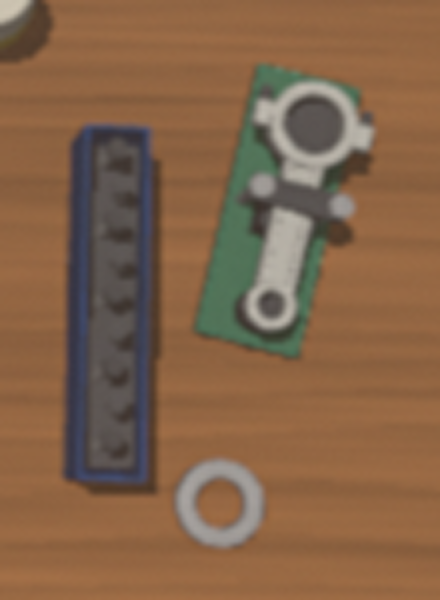

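View pics/c4.png

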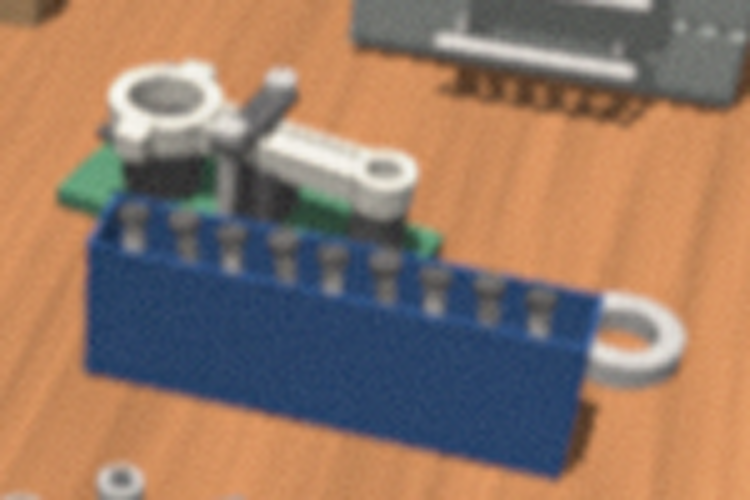

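The crops settle the identities. The side crop gives the pin heights: the short pin is at the left (102,410), the middle at (207,300) and the long at (258,490). The free short-row pocket is at c1 (497,203) and the free long-row pocket at c1 (659,235). I'll triangulate these now.

```bash
cat > h.py <<'E'
import numpy as np,cv2
from scipy.spatial.transform import Rotation as Rr
C={n:dict(np.load(f"pics/{n}0.npz")) for n in("top","side")}
def ray(n,u,v):
    K=C[n]["K"];E=C[n]["extrinsics"];R=E[:3,:3]
    d=R.T@np.linalg.solve(K,[u,v,1]); return -R.T@E[:3,3],d/np.linalg.norm(d)
def plane(o,d,z): return o+d*(z-o[2])/d[2]
def tri(rs):
    A=sum(np.eye(3)-np.outer(d,d) for o,d in rs);b=sum((np.eye(3)-np.outer(d,d))@o for o,d in rs)
    p=np.linalg.solve(A,b); return p,[np.linalg.norm((np.eye(3)-np.outer(d,d))@(p-o))*1e3 for o,d in rs]
def wray(w,u,v):  # w: saved wrist npz with pos,rot
    T=w["tool_from_camera"];R=Rr.from_euler('xyz',w["rot"],degrees=True).as_matrix()
    d=R@T[:3,:3]@np.linalg.solve(w["K"],[u,v,1]);return w["pos"]+R@T[:3,3],d/np.linalg.norm(d)
def snapw(tag):
    from rig import telemetry,optics
    st=telemetry.read_state();s=optics.snapshot("wrist")
    cv2.imwrite(f"pics/w{tag}.png",s["img"][:,:,::-1])
    w=dict(K=s["K"],tool_from_camera=s["tool_from_camera"],pos=st["ee_pos"],rot=st["tcp_rot"]);np.savez(f"pics/w{tag}.npz",**w);return w
E
python3 - <<'E'
from h import *
t=lambda u,v,x0,y0,f:((u+.5)/f-.5+x0,(v+.5)/f-.5+y0)
P={"short":((248,211),(102,390),.046),"mid":((370,265),(208,277),.062),"long":((194,351),(260,458),.078),
"pocketS":((497,203),(175,195),.022),"pocketL":((659,235),(245,90),.022),
"rs1":((540,248),(237,143),.058),"rs2":((585,298),(296,123),.058),"rl1":((572,124),(132,66),.09),"rl2":((617,175),(192,47),.09)}
for k,(a,b,z) in P.items():
    r1=ray("top",*t(*a,180,150,4));r2=ray("side",*t(*b,270,160,3))
    p,e=tri([r1,r2]);print(k,np.round(plane(*r1,z),4),np.round(plane(*r2,z),4),np.round(p,4),np.round(e,1))
for k,a,b,z in (("eye",(271,305),(384,168),.075),("big",(314,124),(165,97),.075)):
    r1=ray("top",*t(*a,370,140,4));r2=ray("side",*t(*b,310,80,5));p,e=tri([r1,r2])
    print(k,np.round(plane(*r1,z),4),np.round(plane(*r2,z),4),np.round(p,4),np.round(e,1))
for a in ((84,128),(150,128),(147,480),(68,478)): print("bin",np.round(plane(*ray("top",*t(*a,370,140,4)),.09),3))
E
```

```text
short [0.5447 0.3008 0.046 ] [0.5428 0.3007 0.046 ] [0.5438 0.3007 0.0459] [0.9 0.9]
mid [0.5029 0.2026 0.062 ] [0.5006 0.2034 0.062 ] [0.5019 0.2026 0.0608] [1.1 1.1]
long [0.4336 0.3325 0.078 ] [0.4307 0.3329 0.078 ] [0.4322 0.3326 0.0773] [1.4 1.4]
pocketS [0.5575 0.1073 0.022 ] [0.5543 0.1069 0.022 ] [0.5559 0.107  0.022 ] [1.6 1.6]
pocketL [ 0.5344 -0.0216  0.022 ] [ 0.5338 -0.0223  0.022 ] [ 0.534  -0.0216  0.0227] [0.4 0.4]
rs1 [0.5189 0.072  0.058 ] [0.5165 0.0719 0.058 ] [0.5177 0.0718 0.0579] [1.2 1.2]
rs2 [0.4809 0.0365 0.058 ] [0.4788 0.0368 0.058 ] [0.4799 0.0364 0.0576] [1. 1.]
rl1 [0.6113 0.0491 0.09  ] [0.6089 0.0486 0.09  ] [0.6101 0.0488 0.0902] [1.2 1.2]
rl2 [0.5727 0.0141 0.09  ] [0.5714 0.0129 0.09  ] [0.5718 0.014  0.091 ] [0.8 0.8]
eye [ 0.5114 -0.3034  0.075 ] [ 0.51   -0.3054  0.075 ] [ 0.5105 -0.3031  0.0766] [0.8 0.8]
big [ 0.6524 -0.3382  0.075 ] [ 0.6504 -0.3372  0.075 ] [ 0.6516 -0.3385  0.0742] [0.9 0.9]
bin [ 0.643 -0.159  0.09 ]
bin [ 0.644 -0.209  0.09 ]
bin [ 0.377 -0.206  0.09 ]
bin [ 0.377 -0.147  0.09 ]
```

```bash
cat > go.py <<'E'
import sys,numpy as np
from rig import telemetry
from scipy.spatial.transform import Rotation as Rr
s=telemetry.read_state();x,y,z,yaw=map(float,sys.argv[1:5])
R=Rr.from_euler('xyz',s["tcp_rot"],degrees=True)
d=R.inv().apply(np.array([x,y,z])-s["ee_pos"])/.04
r=(R.inv()*Rr.from_euler('xyz',[180,0,yaw],degrees=True)).as_rotvec(degrees=True)
print("t",round(s["time_s"],2),"pos",np.round(s["ee_pos"],4),"rot",np.round(s["tcp_rot"],2),"q",np.round(s["qpos"],0),"F",np.round(s["force"],1),"op",round(s["opening"],4))
n=np.ceil(np.abs(d).max());print("units",np.round(d,3),"rows",n,"per row",np.round(d/max(n,1),3),"rot",np.round(r,2))
E
python3 - <<'E'
from h import *
t=lambda u,v,x0,y0,f:((u+.5)/f-.5+x0,(v+.5)/f-.5+y0)
for k,a,b in (("yel",(242,280),(185,402)),("or",(357,333),(281,307))):
    print(k,tri([ray("top",*t(*a,180,150,4)),ray("side",*t(*b,270,160,3))]))
E
```

```text
yel (array([0.48814289, 0.30083671, 0.06072126]), [np.float64(1.355872293445945), np.float64(1.3558722934459442)])
or (array([0.44882416, 0.21095667, 0.06079764]), [np.float64(1.6238184707171959), np.float64(1.6238184707172891)])
```

Request:
move_arm([
  {"translation": [0.6,-0.7,0],"delta_rot": [0,0,-7],"jaw": 0.7},
  {"translation": [0.6,-0.7,0],"delta_rot": [0,0,-7],"jaw": 0.7},
  {"translation": [0.6,-0.7,0],"delta_rot": [0,0,-7],"jaw": 0.7},
  {"translation": [0.6,-0.7,0],"delta_rot": [0,0,-6.5],"jaw": 0.7},
  {"translation": [0.6,-0.7,0],"delta_rot": [0,0,0],"jaw": 0.7},
])

```text
time_s: 0.57
ee_pos: [0.1891, -0.3768, 0.2265]
tcp_rot: [-180.0, 0.0, 44.1]
force: [0.8, -0.0, 0.6]
opening: 0.0594
```

```bash
python3 go.py .50 .24 .22 43
```

```text
t 0.57 pos [ 0.1891 -0.3768  0.2265] rot [-1.7998e+02  1.0000e-02  4.4120e+01] q [-73.   3. 104.  -0.  74. -27.] F [ 0.8 -0.   0.6] op 0.0594
units [16.314 -5.659  0.162] rows 17.0 per row [ 0.96  -0.333  0.01 ] rot [-0.02  0.01  1.12]
```

Request:
move_arm([
  {"translation": [0.95,-0.33,0],"delta_rot": [0,0,1],"jaw": 0.7},
  {"translation": [0.95,-0.33,0],"delta_rot": [0,0,0],"jaw": 0.7},
  {"translation": [0.95,-0.33,0],"delta_rot": [0,0,0],"jaw": 0.7},
  {"translation": [0.95,-0.33,0],"delta_rot": [0,0,0],"jaw": 0.7},
  {"translation": [0.95,-0.33,0],"delta_rot": [0,0,0],"jaw": 0.7},
])

```text
time_s: 0.98
ee_pos: [0.28, -0.1895, 0.2254]
tcp_rot: [-179.9, -0.0, 42.5]
force: [1.9, -1.0, -0.3]
opening: 0.0598
```

Request:
move_arm([
  {"translation": [0.95,-0.33,0],"delta_rot": [0,0,0],"jaw": 0.7},
  {"translation": [0.95,-0.33,0],"delta_rot": [0,0,0],"jaw": 0.7},
  {"translation": [0.95,-0.33,0],"delta_rot": [0,0,0],"jaw": 0.7},
  {"translation": [0.95,-0.33,0],"delta_rot": [0,0,0],"jaw": 0.7},
  {"translation": [0.95,-0.33,0],"delta_rot": [0,0,0],"jaw": 0.7},
])

```text
time_s: 1.4
ee_pos: [0.3756, -0.0042, 0.2263]
tcp_rot: [179.9, -0.1, 42.4]
force: [1.2, -0.9, 0.2]
opening: 0.0598
```

Request:
move_arm([
  {"translation": [0.95,-0.33,0],"delta_rot": [0,0,0],"jaw": 0.7},
  {"translation": [0.95,-0.33,0],"delta_rot": [0,0,0],"jaw": 0.7},
  {"translation": [0.95,-0.33,0],"delta_rot": [0,0,0],"jaw": 0.7},
  {"translation": [0.95,-0.33,0],"delta_rot": [0,0,0],"jaw": 0.7},
  {"translation": [0.8,-0.3,0],"delta_rot": [0,0,0],"jaw": 0.7},
])

```text
time_s: 1.82
ee_pos: [0.468, 0.1774, 0.2263]
tcp_rot: [179.8, -0.1, 42.6]
force: [1.1, -1.0, 0.5]
opening: 0.0596
```

```bash
python3 go.py .48 .24 .22 43
```

```text
t 1.82 pos [0.468  0.1774 0.2263] rot [ 1.7976e+02 -1.2000e-01  4.2650e+01] q [13.  9. 96. -0. 75. 60.] F [ 1.1 -1.   0.5] op 0.0596
units [ 1.28  -0.949  0.156] rows 2.0 per row [ 0.64  -0.474  0.078] rot [ 0.24 -0.12 -0.35]
```

Request:
move_arm([
  {"translation": [0.64,-0.47,0.08],"delta_rot": [0.2,0,0],"jaw": 0.7},
  {"translation": [0.55,-0.4,0],"delta_rot": [0,0,0],"jaw": 0.7},
  {"translation": [0,0,0],"delta_rot": [0,0,0],"jaw": 0.7},
])

```text
time_s: 2.07
ee_pos: [0.4828, 0.245, 0.2215]
tcp_rot: [-180.0, -0.3, 43.0]
force: [0.2, 0.3, -0.0]
opening: 0.0598
```

```bash
python3 -c "
from h import *
w=snapw('1');print(w['pos'],w['rot'])"; python3 go.py .5438 .3007 .10 43
```

```text
[0.48275135 0.24502029 0.22153811] [-179.95237174   -0.32476183   42.98093747]
t 2.12 pos [0.4818 0.2428 0.2212] rot [-1.7999e+02 -1.5000e-01  4.2970e+01] q [19. 13. 92.  0. 75. 66.] F [-0.6 -0.7  0.8] op 0.0599
units [ 2.113e+00 -2.000e-03  3.035e+00] rows 4.0 per row [ 0.528 -0.     0.759] rot [-0.01 -0.15 -0.03]
```

View pics/w1.png

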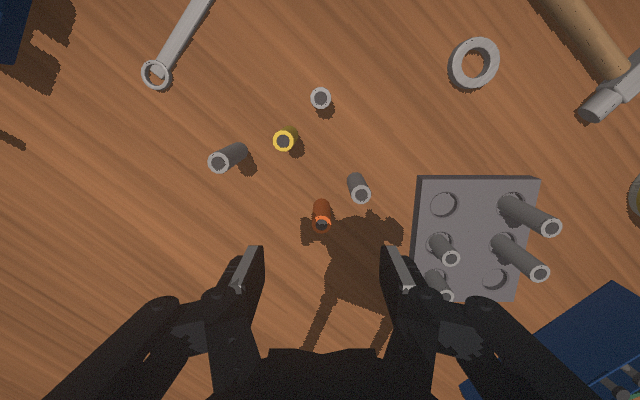

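The wrist view shows the top rims: short at (320,97), middle (361,194) and long (218,162). The short-row pocket is at (443,205) and the long-row pocket at (495,279). I'll cross-check these against the fixed cameras.

```bash
python3 - <<'E'
from h import *
w=dict(np.load("pics/w1.npz"))
for k,u,v,z in (("short",320.5,97.5,.046),("mid",361,194.5,.062),("long",218,162,.078),("pS",443,205,.022),("pL",495,279,.022)):
    print(k,np.round(plane(*wray(w,u,v),z),4))
E
```

```text
short [0.5428 0.3036 0.046 ]
mid [0.5006 0.2059 0.062 ]
long [0.4316 0.3354 0.078 ]
pS [0.5535 0.1116 0.022 ]
pL [ 0.5334 -0.0176  0.022 ]
```

Request:
move_arm([
  {"translation": [0.7,0,0.75],"delta_rot": [0,0,0],"jaw": 0.7},
  {"translation": [0.7,0,0.75],"delta_rot": [0,0,0],"jaw": 0.7},
  {"translation": [0.7,0,0.75],"delta_rot": [0,0,0],"jaw": 0.7},
  {"translation": [0,0,0.5],"delta_rot": [0,0,0],"jaw": 0.7},
  {"translation": [0,0,0],"delta_rot": [0,0,0],"jaw": 0.7},
])

```text
time_s: 2.53
ee_pos: [0.5451, 0.2977, 0.1111]
tcp_rot: [179.7, -0.2, 43.0]
force: [-1.1, -0.6, -0.8]
opening: 0.0603
```

```bash
python3 -c "
from h import *
w=snapw('2');print(w['pos'],w['rot'])"; python3 go.py .5435 .301 .019 43
```

```text
[0.54509359 0.29774828 0.11106935] [179.71367269  -0.22551553  42.97729532]
t 2.58 pos [0.5463 0.2981 0.1129] rot [179.65  -0.41  42.96] q [22. 24. 91. -0. 64. 69.] F [-0.2 -0.7  0.4] op 0.0597
units [-0.018 -0.114  2.346] rows 3.0 per row [-0.006 -0.038  0.782] rot [ 0.35 -0.41 -0.04]
```

View pics/w2.png

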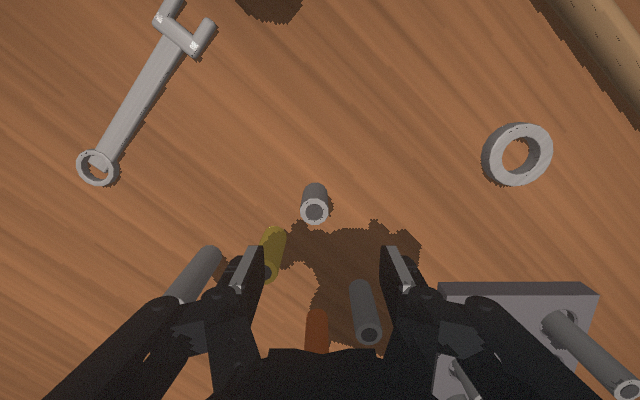

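```bash
python3 - <<'E'
from h import *
w=dict(np.load("pics/w2.npz"))
for k,u,v,z in (("short",314,211,.046),("mid",368,336,.062)):
    print(k,np.round(plane(*wray(w,u,v),z),4))
E
```

```text
short [0.5429 0.3039 0.046 ]
mid [0.4989 0.2054 0.062 ]
```

Request:
move_arm([
  {"translation": [0,-0.11,0.8],"delta_rot": [0.3,-0.3,0],"jaw": 0.7},
  {"translation": [0,0,0.8],"delta_rot": [0,0,0],"jaw": 0.7},
  {"translation": [0,0,0.4],"delta_rot": [0,0,0],"jaw": 0.7},
  {"translation": [0,0,0],"delta_rot": [0,0,0],"jaw": 0.7},
])

```text
time_s: 2.92
ee_pos: [0.5475, 0.2989, 0.0388]
tcp_rot: [179.7, -0.7, 42.8]
force: [-0.3, -0.2, 0.0]
opening: 0.0599
```

```bash
python3 go.py .5435 .301 .019 43
```

```text
t 2.92 pos [0.5475 0.2989 0.0388] rot [179.66  -0.67  42.78] q [22. 29. 96. -0. 55. 70.] F [-0.3 -0.2  0. ] op 0.0599
units [-0.044 -0.11   0.494] rows 1.0 per row [-0.044 -0.11   0.494] rot [ 0.34 -0.67 -0.22]
```

Request:
move_arm([
  {"translation": [-0.04,-0.12,0.4],"delta_rot": [0.4,-0.7,-0.2],"jaw": 0.7},
  {"translation": [0,0,0.1],"delta_rot": [0,0,0],"jaw": 0.7},
  {"translation": [0,0,0],"delta_rot": [0,0,0],"jaw": 0.7},
])

```text
time_s: 3.17
ee_pos: [0.5452, 0.3005, 0.0227]
tcp_rot: [179.9, -0.3, 42.9]
force: [0.1, 0.4, -0.3]
opening: 0.0599
```

```bash
python3 go.py .5432 .302 .019 43
```

```text
t 3.17 pos [0.5452 0.3005 0.0227] rot [179.94  -0.26  42.88] q [22. 30. 96.  0. 54. 70.] F [ 0.1  0.4 -0.3] op 0.0599
units [-0.012 -0.06   0.091] rows 1.0 per row [-0.012 -0.06   0.091] rot [ 0.06 -0.26 -0.12]
```

Request:
move_arm([
  {"translation": [0,-0.06,0.08],"delta_rot": [0,0,0],"jaw": 0.7},
  {"translation": [0,0,0],"delta_rot": [0,0,0],"jaw": 0.2},
  {"translation": [0,0,0],"delta_rot": [0,0,0],"jaw": 0},
  {"translation": [0,0,0],"delta_rot": [0,0,0],"jaw": 0},
  {"translation": [0,0,0],"delta_rot": [0,0,0],"jaw": 0},
], newtons=40)

```text
time_s: 3.58
ee_pos: [0.5456, 0.3034, 0.0235]
tcp_rot: [179.8, -0.6, 42.9]
force: [-0.2, 0.2, 0.5]
opening: 0.0208
```

Request:
move_arm([
  {"translation": [0,0,0],"delta_rot": [0,0,0],"jaw": 0},
  {"translation": [0,0,0],"delta_rot": [0,0,0],"jaw": 0},
])

```text
time_s: 3.75
ee_pos: [0.5458, 0.3036, 0.024]
tcp_rot: [179.8, -0.7, 42.9]
force: [-0.3, -0.8, -0.2]
opening: 0.0203
```

```bash
python3 go.py .5432 .302 .14 43
```

```text
t 3.75 pos [0.5458 0.3036 0.024 ] rot [179.78  -0.68  42.9 ] q [23. 30. 96.  0. 53. 70.] F [-0.3 -0.8 -0.2] op 0.0203
units [-0.04  -0.004 -2.901] rows 3.0 per row [-0.013 -0.001 -0.967] rot [ 0.22 -0.68 -0.1 ]
```

Request:
move_arm([
  {"translation": [0,0,-0.5],"delta_rot": [0,0,0],"jaw": 0},
  {"translation": [0,0,-0.9],"delta_rot": [0,0,0],"jaw": 0},
  {"translation": [0,0,-0.9],"delta_rot": [0,0,0],"jaw": 0},
  {"translation": [0,0,-0.7],"delta_rot": [0,-0.5,0],"jaw": 0},
  {"translation": [0,0,0],"delta_rot": [0,0,0],"jaw": 0},
])

```text
time_s: 4.17
ee_pos: [0.5422, 0.3019, 0.145]
tcp_rot: [180.0, 0.4, 42.9]
force: [1.4, 0.6, -0.9]
opening: 0.0208
```

```bash
python3 go.py .555 .109 .14 43
```

```text
t 4.17 pos [0.5422 0.3019 0.145 ] rot [179.97   0.36  42.9 ] q [23. 23. 88. -0. 69. 70.] F [ 1.4  0.6 -0.9] op 0.0208
units [-3.047  3.75   0.147] rows 4.0 per row [-0.762  0.938  0.037] rot [ 0.03  0.36 -0.1 ]
```

Request:
move_arm([
  {"translation": [-0.4,0.5,0],"delta_rot": [0,0,0],"jaw": 0},
  {"translation": [-0.75,0.9,0],"delta_rot": [0,0,0],"jaw": 0},
  {"translation": [-0.75,0.9,0],"delta_rot": [0,0,0],"jaw": 0},
  {"translation": [-0.75,0.9,0],"delta_rot": [0,0,0],"jaw": 0},
  {"translation": [-0.4,0.5,0],"delta_rot": [0,0,0],"jaw": 0},
])

```text
time_s: 4.58
ee_pos: [0.5545, 0.1215, 0.1455]
tcp_rot: [179.9, -0.1, 43.6]
force: [0.1, 0.4, -1.1]
opening: 0.0203
```

Request:
move_arm([
  {"translation": [0,0,0],"delta_rot": [0,0,0],"jaw": 0},
])

```text
time_s: 4.67
ee_pos: [0.5543, 0.1166, 0.1448]
tcp_rot: [179.9, 0.0, 43.4]
force: [0.1, -0.4, -1.8]
opening: 0.0206
```

```bash
python3 -c "
from h import *
w=snapw('3');print(w['pos'],w['rot'])"; python3 go.py .555 .109 .075 43
```

```text
[0.55434682 0.11656484 0.14479411] [1.79858914e+02 3.08444814e-02 4.33749377e+01]
t 4.72 pos [0.554  0.1184 0.1447] rot [ 1.7996e+02 -1.0000e-02  4.3380e+01] q [ 5. 19. 95. -0. 66. 52.] F [-0.3 -0.9 -0.9] op 0.0208
units [-0.144  0.187  1.741] rows 2.0 per row [-0.072  0.094  0.871] rot [ 0.04 -0.01  0.38]
```

View pics/w3.png

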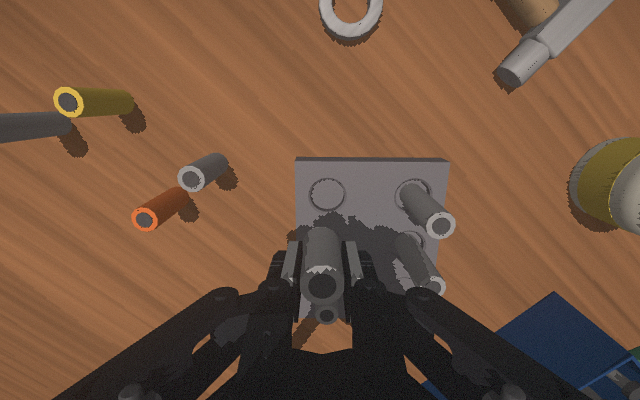

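The free pocket's mouth is at (327,195). The held pin runs from its top at (323,286) to its lower end near (322,235).

```bash
python3 - <<'E'
from h import *
w=dict(np.load("pics/w3.npz"))
w["pos"]=np.array([.5541,.118,.1447])
print("pocket",plane(*wray(w,327,195),.022), "pin top",plane(*wray(w,323,286),.145-.024+.046),"pin bot",plane(*wray(w,322,243),.145-.024))
E
```

```text
pocket [0.55470749 0.11224232 0.022     ] pin top [0.55239736 0.11665181 0.167     ] pin bot [0.55154722 0.11622011 0.121     ]
```

Request:
move_arm([
  {"translation": [-0.1,0.16,0.6],"delta_rot": [0,0,0.4],"jaw": 0},
  {"translation": [0,0,0.9],"delta_rot": [0,0,0],"jaw": 0},
  {"translation": [0,0,0.3],"delta_rot": [0,0,0],"jaw": 0},
  {"translation": [0,0,0],"delta_rot": [0,0,0],"jaw": 0},
])

```text
time_s: 5.05
ee_pos: [0.5571, 0.1137, 0.0709]
tcp_rot: [179.9, -0.4, 42.8]
force: [-0.7, -0.4, -0.5]
opening: 0.021
```

```bash
python3 go.py .5555 .111 .037 43
```

```text
t 5.05 pos [0.5571 0.1137 0.0709] rot [179.94  -0.36  42.85] q [  4.  23. 101.   0.  56.  51.] F [-0.7 -0.4 -0.5] op 0.021
units [-0.081  0.02   0.846] rows 1.0 per row [-0.081  0.02   0.846] rot [ 0.06 -0.36 -0.15]
```

Request:
move_arm([
  {"translation": [-0.06,0.02,0.25],"delta_rot": [0,-0.3,0],"jaw": 0},
  {"translation": [0,0,0.25],"delta_rot": [0,0,0],"jaw": 0},
  {"translation": [0,0,0.15],"delta_rot": [0,0,0],"jaw": 0},
  {"translation": [0,0,0],"delta_rot": [0,0,0],"jaw": 0},
])

```text
time_s: 5.38
ee_pos: [0.5558, 0.1147, 0.0426]
tcp_rot: [-180.0, -0.1, 43.0]
force: [-0.1, 0.5, -0.1]
opening: 0.0205
```

```bash
python3 go.py .5555 .111 .037 43
```

```text
t 5.38 pos [0.5558 0.1147 0.0426] rot [-1.7999e+02 -7.0000e-02  4.3030e+01] q [  5.  25. 102.   0.  53.  52.] F [-0.1  0.5 -0.1] op 0.0205
units [-0.068  0.062  0.141] rows 1.0 per row [-0.068  0.062  0.141] rot [-0.01 -0.07  0.03]
```

Request:
move_arm([
  {"translation": [-0.06,0.06,0.08],"delta_rot": [0,0,0],"jaw": 0},
  {"translation": [0,0,0.05],"delta_rot": [0,0,0],"jaw": 0},
  {"translation": [0,0,0.04],"delta_rot": [0,0,0],"jaw": 0},
])

```text
time_s: 5.63
ee_pos: [0.5569, 0.1118, 0.0364]
tcp_rot: [179.9, -0.2, 43.1]
force: [-0.4, -0.1, -0.2]
opening: 0.0208
```

```bash
python3 go.py .5555 .111 .037 43
```

```text
t 5.63 pos [0.5569 0.1118 0.0364] rot [179.91  -0.21  43.09] q [  4.  25. 103.   0.  52.  51.] F [-0.4 -0.1 -0.2] op 0.0208
units [-0.04  -0.01  -0.014] rows 1.0 per row [-0.04  -0.01  -0.014] rot [ 0.09 -0.21  0.09]
```

Request:
move_arm([
  {"translation": [0,0,0.03],"delta_rot": [0,0,0],"jaw": 0},
  {"translation": [0,0,0.02],"delta_rot": [0,0,0],"jaw": 0},
])

```text
time_s: 5.8
ee_pos: [0.5574, 0.1118, 0.0351]
tcp_rot: [179.9, -0.3, 43.1]
force: [-1.9, 0.4, 5.7]
opening: 0.0209
```

```bash
python3 -c "
from h import *
w=snapw('4')"; python3 go.py .5555 .111 .037 43
```

```text
t 5.85 pos [0.5573 0.1118 0.0352] rot [179.87  -0.27  43.06] q [  4.  25. 103.   0.  52.  51.] F [-1.5  0.8  1.1] op 0.0203
units [-0.046 -0.017 -0.045] rows 1.0 per row [-0.046 -0.017 -0.045] rot [ 0.13 -0.27  0.06]
```

View pics/w4.png

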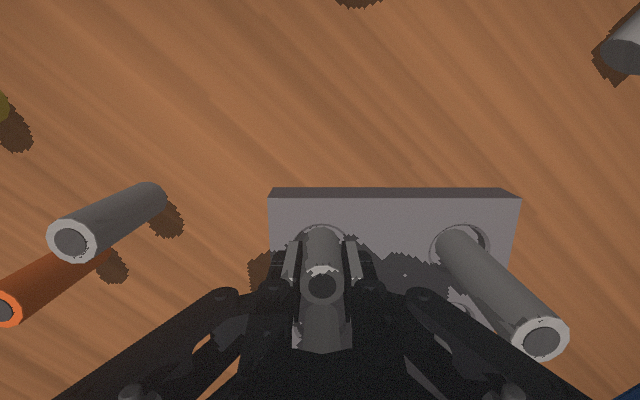

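Contact of about 6 N with the pin seated in the pocket. I'll open partway and rise.

Request:
move_arm([
  {"translation": [0,0,0],"delta_rot": [0,0,0],"jaw": 0.3},
  {"translation": [0,0,0],"delta_rot": [0,0,0],"jaw": 0.45},
  {"translation": [0,0,0],"delta_rot": [0,0,0],"jaw": 0.45},
  {"translation": [0,0,-0.3],"delta_rot": [0,0,0],"jaw": 0.45},
  {"translation": [0,0,-0.9],"delta_rot": [0,0,0],"jaw": 0.45},
])

```text
time_s: 6.27
ee_pos: [0.553, 0.111, 0.0787]
tcp_rot: [-179.7, 0.3, 43.0]
force: [0.3, 0.9, 0.0]
opening: 0.0382
```

Request:
move_arm([
  {"translation": [0,0,-0.9],"delta_rot": [0,0,0],"jaw": 0.45},
  {"translation": [0,0,-0.9],"delta_rot": [0,0,0],"jaw": 0.45},
  {"translation": [0,0,-0.9],"delta_rot": [0,0,0],"jaw": 0.45},
  {"translation": [0,0,0],"delta_rot": [0,0,0],"jaw": 0.7},
])

```text
time_s: 6.6
ee_pos: [0.5558, 0.111, 0.1957]
tcp_rot: [-180.0, -0.1, 43.0]
force: [0.9, 0.2, 0.6]
opening: 0.049
```

```bash
python3 -c "
from h import *
w=snapw('5')"; python3 go.py .432 .3345 .14 43
```

```text
t 6.65 pos [0.5543 0.1109 0.1929] rot [-1.7982e+02  1.4000e-01  4.3040e+01] q [ 4. 16. 91.  0. 73. 51.] F [-0.7 -0.  -0.7] op 0.0564
units [ 1.584 -6.168  1.338] rows 7.0 per row [ 0.226 -0.881  0.191] rot [-0.18  0.14  0.04]
```

View pics/w5.png

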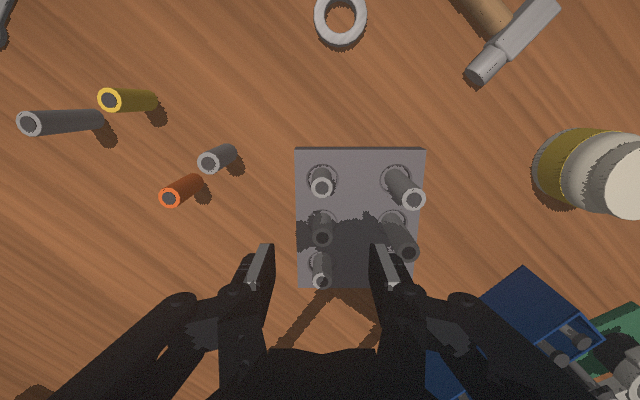

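The short pin stands upright in its pocket, rim at (321,187). Next is the long pin. I'll turn to about yaw 13 so the fingers clear the yellow look-alike.

Request:
move_arm([
  {"translation": [0.25,-0.95,0.15],"delta_rot": [0,0,0],"jaw": 0.6},
  {"translation": [0.25,-0.95,0.15],"delta_rot": [0,0,0],"jaw": 0.6},
  {"translation": [0.25,-0.95,0.15],"delta_rot": [0,0,0],"jaw": 0.6},
  {"translation": [0.25,-0.95,0.15],"delta_rot": [0,0,7],"jaw": 0.6},
  {"translation": [0.25,-0.9,0.1],"delta_rot": [0,0,7],"jaw": 0.6},
])

```text
time_s: 7.07
ee_pos: [0.4709, 0.2771, 0.1625]
tcp_rot: [179.8, 0.1, 28.8]
force: [0.5, -0.8, -0.7]
opening: 0.0512
```

```bash
python3 go.py .432 .3345 .14 13
```

```text
t 7.07 pos [0.4709 0.2771 0.1625] rot [1.7978e+02 7.0000e-02 2.8840e+01] q [23. 16. 96. -0. 68. 85.] F [ 0.5 -0.8 -0.7] op 0.0512
units [-0.159 -1.727  0.557] rows 2.0 per row [-0.08  -0.864  0.278] rot [ 0.23  0.04 15.84]
```

Request:
move_arm([
  {"translation": [-0.08,-0.8,0.1],"delta_rot": [0,0,6],"jaw": 0.6},
  {"translation": [0,-0.55,0.1],"delta_rot": [0,0,5],"jaw": 0.6},
  {"translation": [0,0,0],"delta_rot": [0,0,2],"jaw": 0.6},
  {"translation": [0,0,0],"delta_rot": [0,0,0],"jaw": 0.6},
])

```text
time_s: 7.4
ee_pos: [0.4354, 0.331, 0.1476]
tcp_rot: [179.8, 0.6, 15.4]
force: [-0.3, -0.6, -0.8]
opening: 0.0513
```

```bash
python3 -c "
from h import *
w=snapw('6')"; python3 go.py .432 .334 .11 13
```

```text
t 7.45 pos [0.4353 0.3308 0.1474] rot [179.86   0.64  15.43] q [ 30.  17.  97.   0.  67. 104.] F [ 0.4 -0.3 -0.6] op 0.051
units [-0.047 -0.1    0.936] rows 1.0 per row [-0.047 -0.1    0.936] rot [0.15 0.64 2.43]
```

View pics/w6.png

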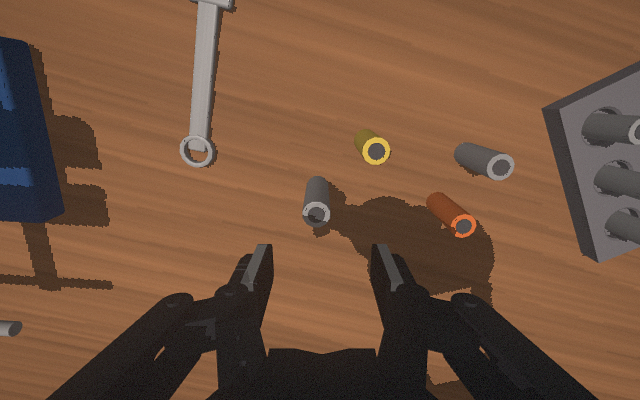

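```bash
python3 - <<'E'
from h import *
w=dict(np.load("pics/w6.npz"))
print(plane(*wray(w,316,214),.078))
E
```

```text
[0.43114586 0.3352441  0.078     ]
```

Request:
move_arm([
  {"translation": [-0.05,-0.12,0.6],"delta_rot": [0.1,0.6,1],"jaw": 0.6},
  {"translation": [0,0,0.7],"delta_rot": [0,0,0],"jaw": 0.6},
  {"translation": [0,0,0.2],"delta_rot": [0,0,0],"jaw": 0.6},
  {"translation": [0,0,0],"delta_rot": [0,0,0],"jaw": 0.6},
])

```text
time_s: 7.78
ee_pos: [0.4336, 0.3335, 0.0854]
tcp_rot: [179.9, -0.1, 14.5]
force: [-0.1, 0.1, 0.3]
opening: 0.0513
```

```bash
python3 go.py .432 .335 .049 15
```

```text
t 7.78 pos [0.4336 0.3335 0.0854] rot [ 1.7993e+02 -1.2000e-01  1.4510e+01] q [ 30.  20. 102.  -0.  57. 106.] F [-0.1  0.1  0.3] op 0.0513
units [-0.03  -0.048  0.91 ] rows 1.0 per row [-0.03  -0.048  0.91 ] rot [ 0.07 -0.12 -0.49]
```

Request:
move_arm([
  {"translation": [-0.03,-0.05,0.6],"delta_rot": [0,0,0],"jaw": 0.6},
  {"translation": [0,0,0.25],"delta_rot": [0,0,0],"jaw": 0.6},
  {"translation": [0,0,0],"delta_rot": [0,0,0],"jaw": 0.6},
])

```text
time_s: 8.03
ee_pos: [0.4346, 0.3341, 0.0522]
tcp_rot: [179.9, -0.3, 14.4]
force: [-0.0, -0.2, -0.3]
opening: 0.0513
```

```bash
python3 go.py .432 .335 .049 15
```

```text
t 8.03 pos [0.4346 0.3341 0.0522] rot [179.94  -0.27  14.44] q [ 30.  23. 104.  -0.  53. 106.] F [-0.  -0.2 -0.3] op 0.0513
units [-0.059 -0.038  0.079] rows 1.0 per row [-0.059 -0.038  0.079] rot [ 0.06 -0.27 -0.56]
```

Request:
move_arm([
  {"translation": [-0.06,-0.04,0.08],"delta_rot": [0,-0.3,0],"jaw": 0.6},
  {"translation": [0,0,0],"delta_rot": [0,0,0],"jaw": 0.2},
  {"translation": [0,0,0],"delta_rot": [0,0,0],"jaw": 0},
  {"translation": [0,0,0],"delta_rot": [0,0,0],"jaw": 0},
  {"translation": [0,0,0],"delta_rot": [0,0,0],"jaw": 0},
], newtons=40)

```text
time_s: 8.45
ee_pos: [0.4349, 0.3356, 0.0527]
tcp_rot: [-180.0, -0.3, 14.4]
force: [-1.0, 0.3, -2.2]
opening: 0.021
```

Request:
move_arm([
  {"translation": [0,0,0],"delta_rot": [0,0,0],"jaw": 0},
  {"translation": [0,0,0],"delta_rot": [0,0,0],"jaw": 0},
])

```text
time_s: 8.62
ee_pos: [0.4352, 0.3358, 0.0535]
tcp_rot: [-180.0, -0.3, 14.4]
force: [0.7, -0.3, -0.8]
opening: 0.0207
```

```bash
python3 go.py .434 .335 .20 43
```

```text
t 8.62 pos [0.4352 0.3358 0.0535] rot [-179.96   -0.35   14.4 ] q [ 30.  23. 104.  -0.  53. 106.] F [ 0.7 -0.3 -0.8] op 0.0207
units [-0.012  0.01  -3.662] rows 4.0 per row [-0.003  0.003 -0.915] rot [  0.05  -0.35 -28.6 ]
```

Request:
move_arm([
  {"translation": [0,0,-0.5],"delta_rot": [0,0,0],"jaw": 0},
  {"translation": [0,0,-0.9],"delta_rot": [0,0,-5],"jaw": 0},
  {"translation": [0,0,-0.9],"delta_rot": [0,0,-7],"jaw": 0},
  {"translation": [0,0,-0.9],"delta_rot": [0,0,-7],"jaw": 0},
  {"translation": [0,0,-0.5],"delta_rot": [0,0,-7],"jaw": 0},
])

```text
time_s: 9.03
ee_pos: [0.4298, 0.333, 0.2006]
tcp_rot: [-179.9, 0.7, 41.2]
force: [0.6, -0.2, -0.3]
opening: 0.0208
```

```bash
python3 go.py .534 -.019 .20 43
```

```text
t 9.03 pos [0.4298 0.333  0.2006] rot [-179.93    0.66   41.17] q [30. 15. 92. -0. 74. 79.] F [ 0.6 -0.2 -0.3] op 0.0208
units [-3.831  8.34   0.05 ] rows 9.0 per row [-0.426  0.927  0.006] rot [-0.08  0.66 -1.84]
```

Request:
move_arm([
  {"translation": [-0.2,0.5,0],"delta_rot": [0,0.5,-1],"jaw": 0},
  {"translation": [-0.42,0.92,0],"delta_rot": [0,0,0],"jaw": 0},
  {"translation": [-0.42,0.92,0],"delta_rot": [0,0,0],"jaw": 0},
  {"translation": [-0.42,0.92,0],"delta_rot": [0,0,0],"jaw": 0},
  {"translation": [-0.42,0.92,0],"delta_rot": [0,0,0],"jaw": 0},
])

```text
time_s: 9.45
ee_pos: [0.4906, 0.1638, 0.2089]
tcp_rot: [-180.0, -1.1, 43.3]
force: [1.2, -0.4, -1.2]
opening: 0.0207
```

```bash
python3 go.py .534 -.019 .20 43
```

```text
t 9.45 pos [0.4906 0.1638 0.2089] rot [-180.     -1.07   43.35] q [10. 11. 96.  1. 72. 57.] F [ 1.2 -0.4 -1.2] op 0.0207
units [-2.351  4.069  0.179] rows 5.0 per row [-0.47   0.814  0.036] rot [-0.01 -1.07  0.35]
```

Request:
move_arm([
  {"translation": [-0.5,0.85,0],"delta_rot": [0,-0.5,0],"jaw": 0},
  {"translation": [-0.5,0.85,0],"delta_rot": [0,0,0],"jaw": 0},
  {"translation": [-0.5,0.85,0],"delta_rot": [0,0,0],"jaw": 0},
  {"translation": [-0.4,0.7,0],"delta_rot": [0,0,0],"jaw": 0},
  {"translation": [-0.1,0.3,0],"delta_rot": [0,0,0],"jaw": 0},
])

```text
time_s: 9.87
ee_pos: [0.5311, -0.0068, 0.2087]
tcp_rot: [179.8, -0.5, 43.2]
force: [0.3, 0.9, -0.5]
opening: 0.0207
```

Request:
move_arm([
  {"translation": [0,0,0],"delta_rot": [0,0,0],"jaw": 0},
])

```text
time_s: 9.95
ee_pos: [0.5321, -0.01, 0.2086]
tcp_rot: [179.7, -0.5, 43.0]
force: [0.0, -0.4, -1.3]
opening: 0.0206
```

```bash
python3 -c "
from h import *
w=snapw('7')"; python3 go.py .534 -.019 .17 43
```

```text
t 10.0 pos [ 0.5314 -0.0088  0.2085] rot [179.74  -0.51  43.02] q [-9. 13. 94.  0. 73. 38.] F [-0.2 -0.5 -1.6] op 0.0205
units [-0.134  0.227  0.962] rows 1.0 per row [-0.134  0.227  0.962] rot [ 0.26 -0.51  0.02]
```

View pics/w7.png

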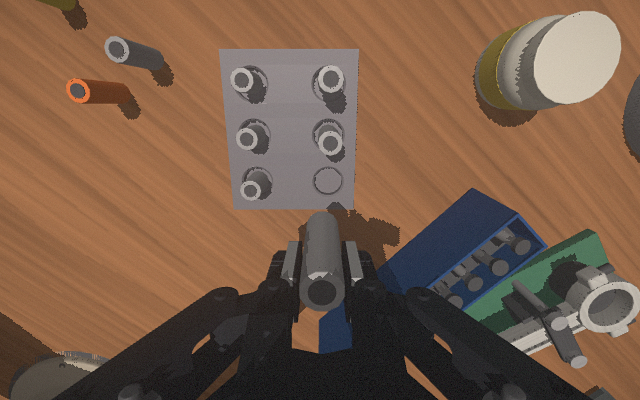

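```bash
python3 - <<'E'
from h import *
w=dict(np.load("pics/w7.npz"))
w["pos"]=np.array([.5316,-.0091,.2085]); w["rot"]=np.array([179.74,-.5,43])
print("pocket",plane(*wray(w,328,181),.022), "pin top",plane(*wray(w,322,292),.2085-.053+.078),"bot",plane(*wray(w,321,226),.2085-.053))
E
```

```text
pocket [ 0.53278453 -0.01813849  0.022     ] pin top [ 0.52838329 -0.01110628  0.2335    ] bot [ 0.52805399 -0.01112242  0.1555    ]
```

Request:
move_arm([
  {"translation": [0,0.2,0.5],"delta_rot": [0.2,-0.5,0],"jaw": 0},
  {"translation": [0,0,0.6],"delta_rot": [0,0,0],"jaw": 0},
  {"translation": [0,0,0.3],"delta_rot": [0,0,0],"jaw": 0},
  {"translation": [0,0,0],"delta_rot": [0,0,0],"jaw": 0},
])

```text
time_s: 10.33
ee_pos: [0.5364, -0.0101, 0.1523]
tcp_rot: [-180.0, -0.2, 43.1]
force: [-0.2, -0.2, -1.1]
opening: 0.0206
```

```bash
python3 go.py .5365 -.017 .10 43
```

```text
t 10.33 pos [ 0.5364 -0.0101  0.1523] rot [-180.     -0.23   43.1 ] q [-9. 16. 98.  0. 66. 38.] F [-0.2 -0.2 -1.1] op 0.0206
units [-0.121  0.129  1.308] rows 2.0 per row [-0.061  0.064  0.654] rot [-0.   -0.23  0.1 ]
```

Request:
move_arm([
  {"translation": [-0.12,0.16,0.4],"delta_rot": [0,-0.2,0],"jaw": 0},
  {"translation": [0,0,0.5],"delta_rot": [0,0,0],"jaw": 0},
  {"translation": [0,0,0.35],"delta_rot": [0,0,0],"jaw": 0},
  {"translation": [0,0,0],"delta_rot": [0,0,0],"jaw": 0},
])

```text
time_s: 10.67
ee_pos: [0.5367, -0.0118, 0.1033]
tcp_rot: [-180.0, -0.2, 43.5]
force: [-1.1, 0.3, -1.2]
opening: 0.0209
```

```bash
python3 -c "
from h import *
w=snapw('8')"; python3 go.py .5365 -.017 .066 43
```

```text
t 10.72 pos [ 0.5374 -0.0117  0.1045] rot [179.98  -0.27  43.46] q [ -9.  18. 102.   0.  59.  38.] F [-0.4  0.7 -1.3] op 0.0206
units [-0.112  0.081  0.962] rows 1.0 per row [-0.112  0.081  0.962] rot [ 0.02 -0.27  0.46]
```

View pics/w8.png

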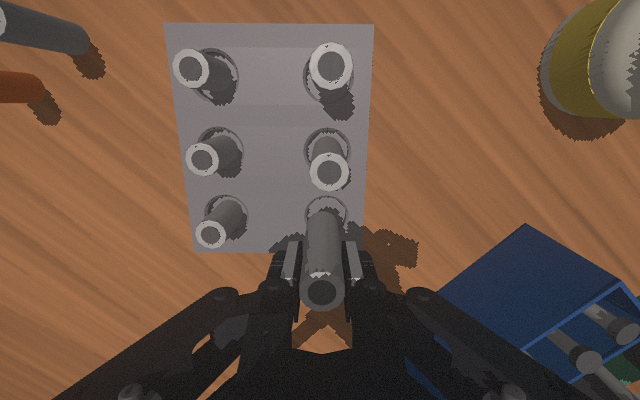

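```bash
python3 - <<'E'
from h import *
w=dict(np.load("pics/w8.npz"));print(w["pos"])
print("pocket",plane(*wray(w,326.5,215),.022), "pin top",plane(*wray(w,322,292),.104-.053+.078))
E
```

```text
[ 0.5366633  -0.01176028  0.10326455]
pocket [ 0.53382646 -0.01874304  0.022     ] pin top [ 0.534031   -0.01345282  0.129     ]
```

Request:
move_arm([
  {"translation": [-0.1,0.12,0],"delta_rot": [0,0,0.4],"jaw": 0},
  {"translation": [0,0,0.2],"delta_rot": [0,0,0],"jaw": 0},
  {"translation": [0,0,0],"delta_rot": [0,0,0],"jaw": 0},
])

```text
time_s: 10.97
ee_pos: [0.5396, -0.0167, 0.0995]
tcp_rot: [179.8, -0.5, 43.2]
force: [-0.6, 0.7, -1.8]
opening: 0.0207
```

```bash
python3 go.py .5365 -.017 .066 43
```

```text
t 10.97 pos [ 0.5396 -0.0167  0.0995] rot [179.76  -0.47  43.19] q [ -9.  19. 102.   0.  58.  37.] F [-0.6  0.7 -1.8] op 0.0207
units [-0.069 -0.051  0.837] rows 1.0 per row [-0.069 -0.051  0.837] rot [ 0.24 -0.47  0.18]
```

Request:
move_arm([
  {"translation": [-0.08,-0.02,0.2],"delta_rot": [0.2,-0.4,0],"jaw": 0},
  {"translation": [0,0,0.25],"delta_rot": [0,0,0],"jaw": 0},
  {"translation": [0,0,0.15],"delta_rot": [0,0,0],"jaw": 0},
  {"translation": [0,0,0],"delta_rot": [0,0,0],"jaw": 0},
])

```text
time_s: 11.3
ee_pos: [0.538, -0.0187, 0.0753]
tcp_rot: [179.8, -0.2, 43.2]
force: [0.3, -1.0, -2.8]
opening: 0.0206
```

```bash
python3 go.py .5365 -.018 .066 43
```

```text
t 11.3 pos [ 0.538  -0.0187  0.0753] rot [179.78  -0.2   43.16] q [ -9.  20. 104.   0.  55.  37.] F [ 0.3 -1.  -2.8] op 0.0206
units [-0.017 -0.04   0.232] rows 1.0 per row [-0.017 -0.04   0.232] rot [ 0.22 -0.2   0.16]
```

Request:
move_arm([
  {"translation": [-0.02,-0.03,0.12],"delta_rot": [0,0,0],"jaw": 0},
  {"translation": [0,0,0.1],"delta_rot": [0,0,0],"jaw": 0},
  {"translation": [0,0,0.03],"delta_rot": [0,0,0],"jaw": 0},
])

```text
time_s: 11.55
ee_pos: [0.5363, -0.0184, 0.0637]
tcp_rot: [179.8, -0.2, 43.1]
force: [-0.5, -0.0, -1.3]
opening: 0.0209
```

```bash
python3 go.py .5365 -.018 .066 43
```

```text
t 11.55 pos [ 0.5363 -0.0184  0.0637] rot [ 1.7983e+02 -1.6000e-01  4.3140e+01] q [ -9.  21. 105.   0.  54.  37.] F [-0.5 -0.  -1.3] op 0.0209
units [ 0.011 -0.004 -0.056] rows 1.0 per row [ 0.011 -0.004 -0.056] rot [ 0.17 -0.16  0.14]
```

Request:
move_arm([
  {"translation": [0,0,0.03],"delta_rot": [0,0,0],"jaw": 0},
  {"translation": [0,0,0.02],"delta_rot": [0,0,0],"jaw": 0},
])

```text
time_s: 11.72
ee_pos: [0.5366, -0.0184, 0.0636]
tcp_rot: [179.8, -0.2, 43.1]
force: [-2.2, -0.3, 5.9]
opening: 0.0208
```

```bash
python3 -c "
from h import *
w=snapw('9')"; python3 go.py .5365 -.018 .066 43
```

```text
t 11.77 pos [ 0.5366 -0.0184  0.0636] rot [179.8   -0.19  43.14] q [ -9.  21. 105.   0.  54.  37.] F [-2.   0.8  4.9] op 0.0208
units [ 0.005 -0.01  -0.059] rows 1.0 per row [ 0.005 -0.01  -0.059] rot [ 0.2  -0.19  0.14]
```

View pics/w9.png

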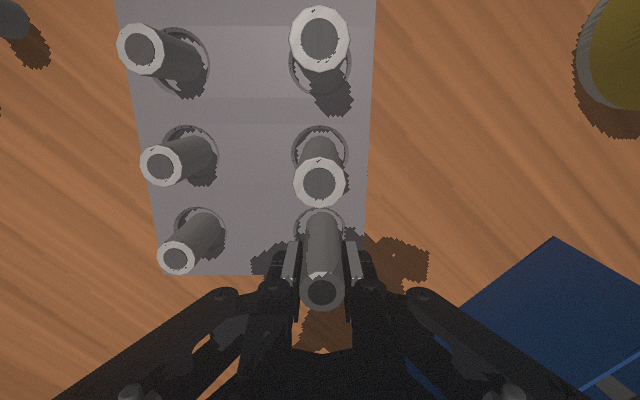

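Seated: about 6 N of contact at the floor height, and the image shows the pin inside the pocket. Releasing.

Request:
move_arm([
  {"translation": [0,0,0],"delta_rot": [0,0,0],"jaw": 0.3},
  {"translation": [0,0,0],"delta_rot": [0,0,0],"jaw": 0.45},
  {"translation": [0,0,0],"delta_rot": [0,0,0],"jaw": 0.45},
  {"translation": [0,0,-0.3],"delta_rot": [0,0,0],"jaw": 0.45},
  {"translation": [0,0,-0.9],"delta_rot": [0,0,0],"jaw": 0.45},
])

```text
time_s: 12.18
ee_pos: [0.5326, -0.0179, 0.1074]
tcp_rot: [-179.7, 0.2, 43.1]
force: [0.1, -0.4, -0.3]
opening: 0.0385
```

Request:
move_arm([
  {"translation": [0,0,-0.9],"delta_rot": [0,0,0],"jaw": 0.45},
  {"translation": [0,0,-0.9],"delta_rot": [0,0,0],"jaw": 0.45},
  {"translation": [0,0,-0.9],"delta_rot": [0,0,0],"jaw": 0.5},
  {"translation": [0,0,0],"delta_rot": [0,0,0],"jaw": 0.6},
])

```text
time_s: 12.52
ee_pos: [0.5355, -0.0183, 0.2242]
tcp_rot: [180.0, -0.0, 43.1]
force: [1.2, -0.5, -0.7]
opening: 0.0509
```

```bash
python3 -c "
from h import *
w=snapw('10')"; python3 go.py .502 .204 .14 43;python3 go.py .502 .204 .14 0
```

```text
t 12.57 pos [ 0.534  -0.0181  0.2214] rot [-1.7981e+02  1.0000e-01  4.3130e+01] q [-9. 13. 92.  0. 76. 37.] F [ 0.4  0.4 -0.2] op 0.051
units [ 3.215 -4.593  2.045] rows 5.0 per row [ 0.643 -0.919  0.409] rot [-0.19  0.1   0.13]
t 12.57 pos [ 0.534  -0.0181  0.2214] rot [-1.7981e+02  1.0000e-01  4.3130e+01] q [-9. 13. 92.  0. 76. 37.] F [ 0.4  0.4 -0.2] op 0.051
units [ 3.215 -4.593  2.045] rows 5.0 per row [ 0.643 -0.919  0.409] rot [-0.14  0.17 43.13]
```

View pics/w10.png

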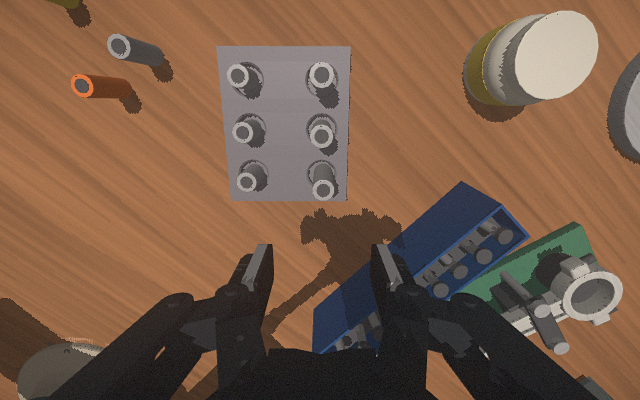

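The long pin stands in its pocket (rim at (322,189)). All six pins in the block are upright. Now the middle pin.

Request:
move_arm([
  {"translation": [0.62,-0.9,0],"delta_rot": [0,0,0],"jaw": 0.6},
  {"translation": [0.62,-0.9,0.2],"delta_rot": [0,0,0],"jaw": 0.6},
  {"translation": [0.62,-0.9,0.5],"delta_rot": [0,0,0],"jaw": 0.6},
  {"translation": [0.6,-0.85,0.5],"delta_rot": [0,0,6],"jaw": 0.6},
  {"translation": [0.2,-0.4,0.3],"delta_rot": [0,0,7],"jaw": 0.6},
])

```text
time_s: 12.98
ee_pos: [0.5107, 0.1593, 0.1636]
tcp_rot: [179.7, -0.3, 29.0]
force: [0.2, -1.1, -1.4]
opening: 0.0512
```

Request:
move_arm([
  {"translation": [0,0,0],"delta_rot": [0,0,6],"jaw": 0.6},
  {"translation": [0,0,0],"delta_rot": [0,0,0],"jaw": 0.6},
])

```text
time_s: 13.15
ee_pos: [0.5057, 0.1637, 0.1578]
tcp_rot: [-180.0, 0.3, 22.9]
force: [0.4, 0.4, -0.1]
opening: 0.0513
```

```bash
python3 -c "
from h import *
w=snapw('11');print(w['pos'],w['rot'])"; python3 go.py .502 .204 .10 23
```

```text
[0.50572479 0.16371632 0.15777921] [-179.98438639    0.27041014   22.85943545]
t 13.2 pos [0.5053 0.1635 0.1575] rot [-179.94    0.33   23.02] q [10. 15. 98. -0. 67. 77.] F [-0.4  0.6 -1. ] op 0.051
units [ 0.329 -0.963  1.438] rows 2.0 per row [ 0.165 -0.481  0.719] rot [-0.06  0.33  0.02]
```

View pics/w11.png

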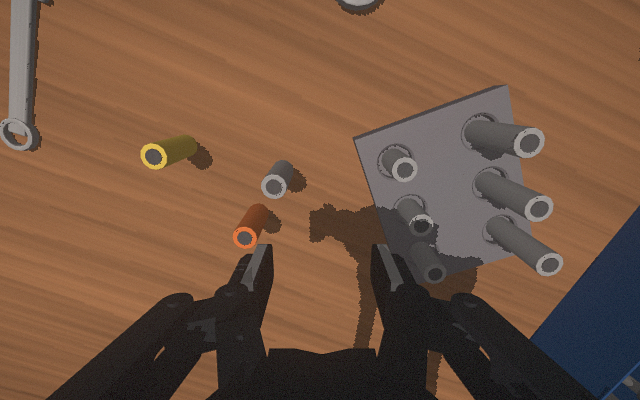

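```bash
python3 - <<'E'
from h import *
w=dict(np.load("pics/w11.npz"))
print(plane(*wray(w,275,186.5),.062))
E
```

```text
[0.50112624 0.20472103 0.062     ]
```

Request:
move_arm([
  {"translation": [0.15,-0.5,0.2],"delta_rot": [0,0,0],"jaw": 0.6},
  {"translation": [0.15,-0.5,0.4],"delta_rot": [0,0,0],"jaw": 0.6},
  {"translation": [0,0,0.5],"delta_rot": [0,0,0],"jaw": 0.6},
  {"translation": [0,0,0],"delta_rot": [0,0,0],"jaw": 0.6},
])

```text
time_s: 13.53
ee_pos: [0.5019, 0.2036, 0.1118]
tcp_rot: [179.9, 0.2, 23.5]
force: [-0.4, -0.9, -0.1]
opening: 0.0514
```

```bash
python3 go.py .501 .2045 .034 23
```

```text
t 13.53 pos [0.5019 0.2036 0.1118] rot [179.95   0.24  23.46] q [ 15.  19. 101.  -0.  61.  81.] F [-0.4 -0.9 -0.1] op 0.0514
units [-0.004 -0.031  1.945] rows 2.0 per row [-0.002 -0.016  0.972] rot [0.05 0.24 0.46]
```

Request:
move_arm([
  {"translation": [-0.02,-0.03,0.6],"delta_rot": [0,0.2,0],"jaw": 0.6},
  {"translation": [-0.02,0,0.7],"delta_rot": [0,0,0],"jaw": 0.6},
  {"translation": [0,0,0.4],"delta_rot": [0,0,0],"jaw": 0.6},
  {"translation": [0,0,0],"delta_rot": [0,0,0],"jaw": 0.6},
  {"translation": [0,0,0],"delta_rot": [0,0,0],"jaw": 0.6},
])

```text
time_s: 13.95
ee_pos: [0.5041, 0.2008, 0.0447]
tcp_rot: [179.8, -0.3, 23.8]
force: [0.7, 0.2, 0.6]
opening: 0.0514
```

```bash
python3 go.py .501 .2045 .032 23
```

```text
t 13.95 pos [0.5041 0.2008 0.0447] rot [179.83  -0.26  23.75] q [ 14.  23. 106.  -0.  51.  81.] F [0.7 0.2 0.6] op 0.0514
units [-0.035 -0.118  0.318] rows 1.0 per row [-0.035 -0.118  0.318] rot [ 0.17 -0.26  0.75]
```

Request:
move_arm([
  {"translation": [-0.05,-0.13,0.22],"delta_rot": [0.2,-0.2,0.6],"jaw": 0.6},
  {"translation": [0,0,0.1],"delta_rot": [0,0,0],"jaw": 0.6},
  {"translation": [0,0,0],"delta_rot": [0,0,0],"jaw": 0.6},
])

```text
time_s: 14.2
ee_pos: [0.5029, 0.2043, 0.0343]
tcp_rot: [180.0, -0.4, 23.1]
force: [0.6, 0.1, 0.1]
opening: 0.0508
```

```bash
python3 go.py .501 .2045 .032 23
```

```text
t 14.2 pos [0.5029 0.2043 0.0343] rot [180.    -0.37  23.06] q [ 15.  23. 106.   0.  50.  82.] F [0.6 0.1 0.1] op 0.0508
units [-0.043 -0.023  0.058] rows 1.0 per row [-0.043 -0.023  0.058] rot [ 0.   -0.37  0.06]
```

Request:
move_arm([
  {"translation": [-0.05,-0.02,0],"delta_rot": [0,-0.4,0],"jaw": 0.6},
  {"translation": [0,0,0],"delta_rot": [0,0,0],"jaw": 0.2},
  {"translation": [0,0,0],"delta_rot": [0,0,0],"jaw": 0},
  {"translation": [0,0,0],"delta_rot": [0,0,0],"jaw": 0},
  {"translation": [0,0,0],"delta_rot": [0,0,0],"jaw": 0},
], newtons=50)

```text
time_s: 14.62
ee_pos: [0.5022, 0.2049, 0.0367]
tcp_rot: [180.0, -0.2, 23.1]
force: [0.2, 0.2, -0.9]
opening: 0.0203
```

Request:
move_arm([
  {"translation": [0,0,0],"delta_rot": [0,0,0],"jaw": 0},
  {"translation": [0,0,0],"delta_rot": [0,0,0],"jaw": 0},
])

```text
time_s: 14.78
ee_pos: [0.5022, 0.2049, 0.0369]
tcp_rot: [180.0, -0.2, 23.1]
force: [0.6, 0.4, -0.2]
opening: 0.0201
```

```bash
python3 go.py .502 .204 .22 23
```

```text
t 14.78 pos [0.5022 0.2049 0.0369] rot [179.95  -0.2   23.13] q [ 15.  23. 106.  -0.  50.  82.] F [ 0.6  0.4 -0.2] op 0.0201
units [ 3.000e-03  2.400e-02 -4.578e+00] rows 5.0 per row [ 0.001  0.005 -0.916] rot [ 0.05 -0.2   0.13]
```

Request:
move_arm([
  {"translation": [0,0,-0.5],"delta_rot": [0,0,0],"jaw": 0},
  {"translation": [0,0,-0.9],"delta_rot": [0,0,0],"jaw": 0},
  {"translation": [0,0,-0.9],"delta_rot": [0,0,0],"jaw": 0},
  {"translation": [0,0,-0.9],"delta_rot": [0,0,0],"jaw": 0},
  {"translation": [0,0,-0.9],"delta_rot": [0,0,0],"jaw": 0},
])

```text
time_s: 15.2
ee_pos: [0.4946, 0.2029, 0.1966]
tcp_rot: [-179.8, 1.3, 23.1]
force: [0.5, 0.2, -1.3]
opening: 0.0203
```

Request:
move_arm([
  {"translation": [0,0,-0.3],"delta_rot": [0,0,0],"jaw": 0},
  {"translation": [0,0,0],"delta_rot": [0,0,0],"jaw": 0},
])

```text
time_s: 15.37
ee_pos: [0.4989, 0.2041, 0.2173]
tcp_rot: [-180.0, 0.4, 23.1]
force: [0.4, -0.1, -1.5]
opening: 0.0204
```

```bash
python3 -c "
from h import *
w=snapw('12');print(w['pos'],w['rot'])"; python3 go.py .49 -.29 .22 23
```

```text
[0.49890957 0.20413909 0.21731216] [-179.96053733    0.39443474   23.13669426]
t 15.42 pos [0.4987 0.2041 0.2165] rot [-179.96    0.42   23.14] q [15. 13. 92. -0. 75. 82.] F [ 0.4  0.4 -0.8] op 0.0202
units [-5.055 11.273 -0.059] rows 12.0 per row [-0.421  0.939 -0.005] rot [-0.04  0.42  0.14]
```

View pics/w12.png

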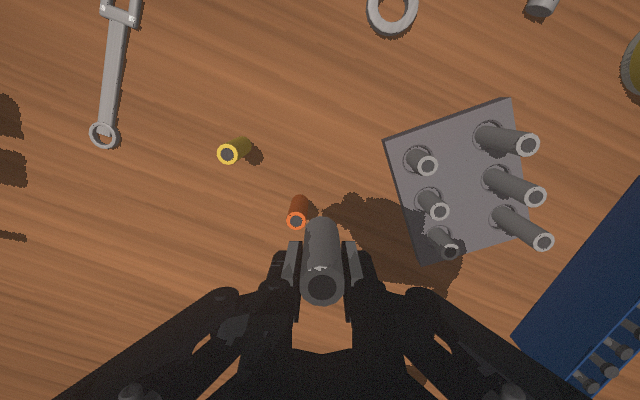

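The middle pin is held upright, top at (322,288). I'll carry it high over the block and the bin.

Request:
move_arm([
  {"translation": [-0.2,0.45,0],"delta_rot": [0,0,0],"jaw": 0},
  {"translation": [-0.38,0.85,0],"delta_rot": [0,0,0],"jaw": 0},
  {"translation": [-0.38,0.85,0],"delta_rot": [0,0,0],"jaw": 0},
  {"translation": [-0.38,0.85,0],"delta_rot": [0,0,0],"jaw": 0},
  {"translation": [-0.38,0.85,0],"delta_rot": [0,0,0],"jaw": 0},
])

```text
time_s: 15.83
ee_pos: [0.4924, 0.0374, 0.2082]
tcp_rot: [-179.5, 0.9, 23.9]
force: [0.2, -0.8, -0.9]
opening: 0.0206
```

Request:
move_arm([
  {"translation": [-0.38,0.85,0],"delta_rot": [0,0,0],"jaw": 0},
  {"translation": [-0.38,0.85,0],"delta_rot": [0,0,0],"jaw": 0},
  {"translation": [-0.38,0.85,0],"delta_rot": [0,0,0],"jaw": 0},
  {"translation": [-0.38,0.85,0],"delta_rot": [0,0,0],"jaw": 0},
  {"translation": [-0.38,0.85,0],"delta_rot": [0,0,0],"jaw": 0},
])

```text
time_s: 16.25
ee_pos: [0.4838, -0.1554, 0.1965]
tcp_rot: [-178.7, 1.7, 24.0]
force: [0.6, 1.4, -1.3]
opening: 0.0209
```

```bash
python3 go.py .495 -.295 .22 23
```

```text
t 16.25 pos [ 0.4838 -0.1554  0.1965] rot [-178.73    1.68   23.97] q [-25.  13.  96.  -0.  74.  41.] F [ 0.6  1.4 -1.3] op 0.0209
units [-1.179  3.29  -0.626] rows 4.0 per row [-0.295  0.822 -0.156] rot [-1.26  1.7   0.96]
```

Request:
move_arm([
  {"translation": [-0.3,0.8,-0.25],"delta_rot": [-1,1.4,0.8],"jaw": 0},
  {"translation": [-0.3,0.8,-0.15],"delta_rot": [0,0,0],"jaw": 0},
  {"translation": [-0.25,0.8,-0.1],"delta_rot": [0,0,0],"jaw": 0},
  {"translation": [-0.1,0.35,0],"delta_rot": [0,0,0],"jaw": 0},
  {"translation": [0,0,0],"delta_rot": [0,0,0],"jaw": 0},
])

```text
time_s: 16.67
ee_pos: [0.4863, -0.2824, 0.2036]
tcp_rot: [-179.0, 1.0, 22.6]
force: [0.2, -0.5, -1.8]
opening: 0.0204
```

Request:
move_arm([
  {"translation": [0,0,0],"delta_rot": [0,0,0],"jaw": 0},
])

```text
time_s: 16.75
ee_pos: [0.4853, -0.2822, 0.2015]
tcp_rot: [-178.8, 1.1, 22.5]
force: [0.3, 0.3, -0.1]
opening: 0.0207
```

```bash
python3 -c "
from h import *
w=snapw('13');print(w['pos'],w['rot'])"; python3 go.py .5105 -.303 .20 23
```

```text
[ 0.48533268 -0.28220469  0.20153924] [-178.79233033    1.0812027    22.54387999]
t 16.8 pos [ 0.4851 -0.2817  0.2013] rot [-178.77    1.12   22.59] q [-37.  17.  90.  -0.  76.  30.] F [ 0.1 -0.2 -0.7] op 0.0206
units [0.382 0.735 0.009] rows 1.0 per row [0.382 0.735 0.009] rot [-1.23  1.11 -0.42]
```

View pics/w13.png

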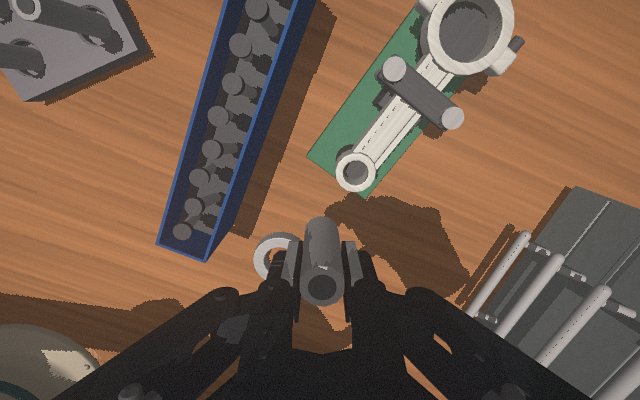

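The small eye is at (356,173), clear in front of the held pin (top at (322,289)).

```bash
python3 - <<'E'
from h import *
w=dict(np.load("pics/w13.npz"))
w2=dict(np.load("pics/w12.npz"))
for w,e in((w,1),(w2,0)):
    R=Rr.from_euler('xyz',w["rot"],degrees=True)
    p=[plane(*wray(w,322,288),w["pos"][2]-.037+.062),plane(*wray(w,322,223),w["pos"][2]-.037+.0)]
    if e: print("eye",plane(*wray(w,355.5,172.5),.075))
    print("pin top/bot in tool", [np.round(R.inv().apply(q-w["pos"]),4) for q in p])
E
```

```text
eye [ 0.50924163 -0.30188353  0.075     ]
pin top/bot in tool [array([-0.0017, -0.0009, -0.025 ]), array([ 0.0043, -0.0008,  0.037 ])]
pin top/bot in tool [array([-0.0017, -0.0009, -0.025 ]), array([ 0.0043, -0.0008,  0.037 ])]
```

Request:
move_arm([
  {"translation": [0.1,0.2,-0.3],"delta_rot": [-1.2,1.1,-0.4],"jaw": 0},
  {"translation": [0.1,0.3,0],"delta_rot": [0,0,0],"jaw": 0},
  {"translation": [0,0,0],"delta_rot": [0,0,0],"jaw": 0},
])

```text
time_s: 17.05
ee_pos: [0.5012, -0.2934, 0.2123]
tcp_rot: [-179.8, -0.0, 23.3]
force: [0.5, -0.4, -1.3]
opening: 0.0205
```

```bash
python3 go.py .5105 -.303 .20 23
```

```text
t 17.05 pos [ 0.5012 -0.2934  0.2123] rot [-1.7979e+02 -4.0000e-02  2.3260e+01] q [-37.  17.  87.   0.  76.  29.] F [ 0.5 -0.4 -1.3] op 0.0205
units [0.118 0.314 0.306] rows 1.0 per row [0.118 0.314 0.306] rot [-0.21 -0.03  0.26]
```

Request:
move_arm([
  {"translation": [0.1,0.25,0.3],"delta_rot": [-0.2,0,0.2],"jaw": 0},
  {"translation": [0.05,0.1,0.5],"delta_rot": [0,0,0],"jaw": 0},
  {"translation": [0,0,0.2],"delta_rot": [0,0,0],"jaw": 0},
  {"translation": [0,0,0],"delta_rot": [0,0,0],"jaw": 0},
])

```text
time_s: 17.38
ee_pos: [0.5158, -0.3017, 0.1742]
tcp_rot: [179.7, -0.3, 23.3]
force: [0.2, -0.6, -1.6]
opening: 0.0202
```

```bash
python3 go.py .5112 -.302 .137 23
```

```text
t 17.38 pos [ 0.5158 -0.3017  0.1742] rot [179.74  -0.27  23.35] q [-37.  20.  89.   0.  71.  30.] F [ 0.2 -0.6 -1.6] op 0.0202
units [-0.113 -0.043  0.93 ] rows 1.0 per row [-0.113 -0.043  0.93 ] rot [ 0.26 -0.27  0.34]
```

Request:
move_arm([
  {"translation": [-0.11,-0.03,0.5],"delta_rot": [0.2,-0.3,0.3],"jaw": 0},
  {"translation": [-0.02,0,0.25],"delta_rot": [0,0,0],"jaw": 0},
  {"translation": [0,0,0],"delta_rot": [0,0,0],"jaw": 0},
  {"translation": [0,0,0],"delta_rot": [0,0,0],"jaw": 0},
])

```text
time_s: 17.72
ee_pos: [0.5116, -0.3009, 0.1456]
tcp_rot: [179.9, -0.1, 23.2]
force: [0.4, 0.7, -0.3]
opening: 0.0205
```

```bash
python3 go.py .5112 -.302 .132 23; python3 - <<'E'
from h import *
from rig import optics
snapw('14')
t=optics.snapshot("top")["img"][:,:,::-1];s=optics.snapshot("side")["img"][:,:,::-1]
cv2.imwrite("pics/t14.png",t);cv2.imwrite("pics/s14.png",s)
a=cv2.resize(t[140:240,390:490],(500,500),interpolation=cv2.INTER_CUBIC)
b=cv2.resize(s[40:140,320:440],None,fx=5,fy=5,interpolation=cv2.INTER_CUBIC)
cv2.imwrite("pics/a14.png",a);cv2.imwrite("pics/b14.png",b)
E
```

```text
t 17.72 pos [ 0.5116 -0.3009  0.1456] rot [ 1.7988e+02 -5.0000e-02  2.3200e+01] q [-37.  21.  92.  -0.  68.  30.] F [ 0.4  0.7 -0.3] op 0.0205
units [-0.02   0.022  0.34 ] rows 1.0 per row [-0.02   0.022  0.34 ] rot [ 0.12 -0.05  0.2 ]
```

View pics/w14.png

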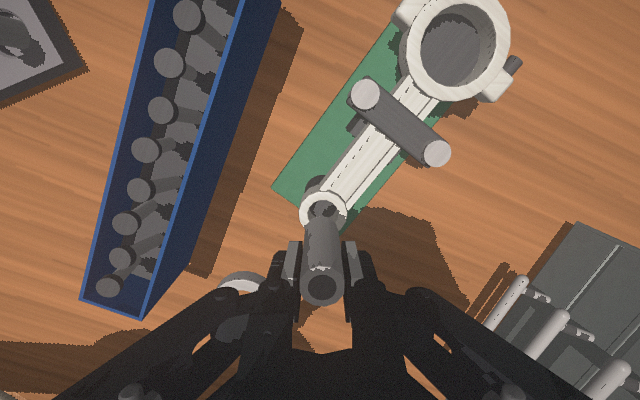

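View pics/a14.png

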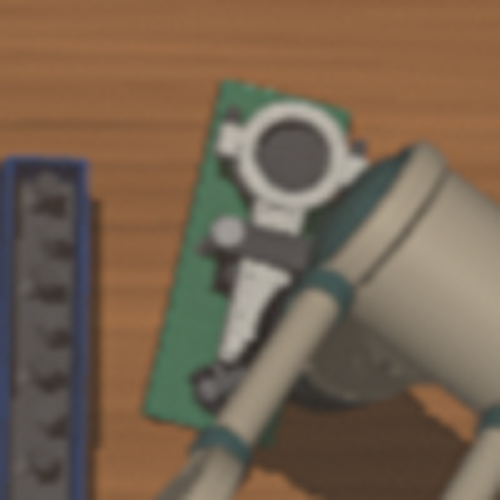

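View pics/b14.png

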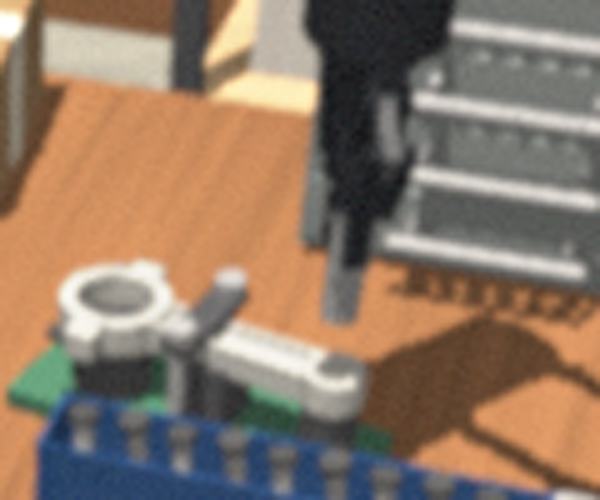

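```bash
cat > ov.py <<'E'
from h import *
import sys
# overlay eye outer/bore circles at world centre c and pin end circles at tool offset
def proj(w,P):
    T=w["tool_from_camera"];R=Rr.from_euler('xyz',w["rot"],degrees=True).as_matrix()
    Pt=(P-w["pos"])@R; Pc=(Pt-T[:3,3])@T[:3,:3]; q=Pc@w["K"].T; return q[:,:2]/q[:,2:]
def circ(c,r): a=np.linspace(0,2*np.pi,60); return np.c_[c[0]+r*np.cos(a),c[1]+r*np.sin(a),0*a+c[2]]
tag=sys.argv[1];ex,ey,px,py,bz=map(float,sys.argv[2:7])
w=dict(np.load(f"pics/w{tag}.npz"));im=cv2.imread(f"pics/w{tag}.png")
x0,y0,f=260,160,5
im=cv2.resize(im[y0:y0+120+30,x0:x0+130],None,fx=4,fy=4,interpolation=cv2.INTER_CUBIC);f=4
for c,r,col in (((ex,ey,.075),.019,(0,0,255)),((ex,ey,.075),.0115,(0,0,255)),((px,py,bz),.011,(0,255,0)),((px,py,bz+.062),.011,(255,255,0))):
    q=(proj(w,circ(c,r))-[x0,y0]+.5)*f-.5
    cv2.polylines(im,[np.round(q).astype(int)],True,col,1)
cv2.imwrite(f"pics/ov{tag}_{sys.argv[7]}.png",im)
E
python3 ov.py 14 .510 -.3025 .5104 -.3015 .1086 a
```

```text
(no output)
```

View pics/ov14_a.png

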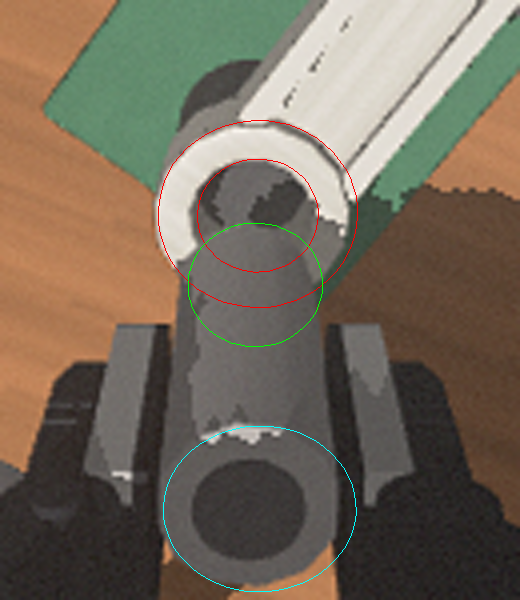

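```bash
python3 - <<'E'
import cv2,numpy as np
im=cv2.imread("pics/w14.png")[180:310,280:370].astype(float)
im=np.clip(255*(im/255)**.5,0,255).astype(np.uint8)
cv2.imwrite("pics/z14.png",cv2.resize(im,None,fx=4.6,fy=4.6,interpolation=cv2.INTER_CUBIC))
E
```

```text
(no output)
```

View pics/z14.png

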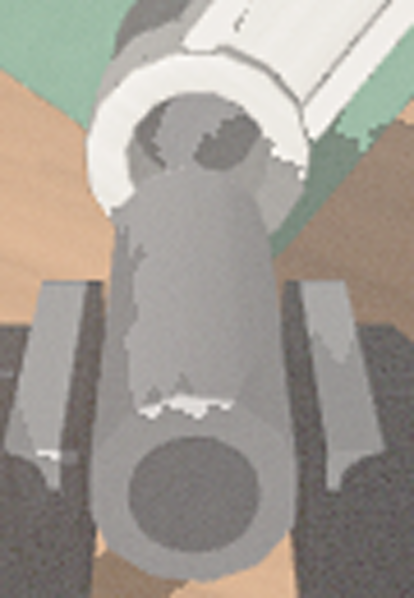

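```bash
python3 - <<'E'
from h import *
w=dict(np.load("pics/w14.npz"));R=Rr.from_euler('xyz',w["rot"],degrees=True)
def tl(u,v,z): return np.round(R.inv().apply(plane(*wray(w,u,v),z)-w["pos"])*1e3,2)
c=lambda a,b:(280+a/4.6,180+b/4.6)
b=w["pos"][2]-.0368
print("pin bot far edge-11",tl(*c(190.5,172),b)-[11,0,0])
t=b+.062
print("pin top near edge+11",tl(*c(195,580),t)+[11,0,0], "far",tl(*c(195,397),t)-[11,0,0])
print("eye far out-19",tl(*c(198.5,54),.075)-[19,0,0]);print("bore far-11.5",tl(*c(198.5,92),.075)-[11.5,0,0])
print("bore L,R",tl(*c(127,150),.075),tl(*c(263,150),.075),"out L,R",tl(*c(88,150),.075),tl(*c(309,150),.075))
E
```

```text
pin bot far edge-11 [-2.74 -1.2  36.81]
pin top near edge+11 [ -0.38  -0.75 -25.21] far [ -1.33  -0.75 -25.19]
eye far out-19 [-3.77  0.09 70.6 ]
bore far-11.5 [-2.74  0.1  70.6 ]
bore L,R [ -1.32 -11.7   70.56] [-1.35 10.76 70.61] out L,R [ -1.31 -18.14  70.55] [-1.36 18.36 70.62]
```

Request:
move_arm([
  {"translation": [-0.02,0.03,0.25],"delta_rot": [0,0,0],"jaw": 0},
  {"translation": [-0.01,0,0.2],"delta_rot": [0,0,0],"jaw": 0},
  {"translation": [0,0,0],"delta_rot": [0,0,0],"jaw": 0},
  {"translation": [0,0,0],"delta_rot": [0,0,0],"jaw": 0},
])

```text
time_s: 18.2
ee_pos: [0.5127, -0.3042, 0.1289]
tcp_rot: [179.5, -0.2, 23.2]
force: [0.9, -0.4, -0.9]
opening: 0.0201
```

```bash
python3 go.py .5120 -.302 .1225 23
```

```text
t 18.2 pos [ 0.5127 -0.3042  0.1289] rot [179.54  -0.24  23.19] q [-37.  21.  93.  -0.  65.  29.] F [ 0.9 -0.4 -0.9] op 0.0201
units [ 0.006 -0.06   0.16 ] rows 1.0 per row [ 0.006 -0.06   0.16 ] rot [ 0.46 -0.24  0.18]
```

Request:
move_arm([
  {"translation": [0,-0.06,0.1],"delta_rot": [0.4,0,0.2],"jaw": 0},
  {"translation": [0,0,0.03],"delta_rot": [0,0,0],"jaw": 0},
  {"translation": [0,0,0],"delta_rot": [0,0,0],"jaw": 0},
])

```text
time_s: 18.45
ee_pos: [0.5116, -0.3019, 0.123]
tcp_rot: [-180.0, -0.2, 22.9]
force: [-0.5, -0.4, -0.6]
opening: 0.0203
```

```bash
python3 go.py .5121 -.302 .1225 23
```

```text
t 18.45 pos [ 0.5116 -0.3019  0.123 ] rot [-179.99   -0.24   22.95] q [-37.  22.  93.   0.  65.  30.] F [-0.5 -0.4 -0.6] op 0.0203
units [0.011 0.007 0.012] rows 1.0 per row [0.011 0.007 0.012] rot [-0.01 -0.24 -0.05]
```

Within 0.5 mm of the target, and the tilt matches the tilt at grasp. One more row to settle, then a check.

Request:
move_arm([
  {"translation": [0,0,0],"delta_rot": [0,0,0],"jaw": 0},
])

```text
time_s: 18.53
ee_pos: [0.5115, -0.3018, 0.1228]
tcp_rot: [-180.0, -0.2, 22.9]
force: [0.5, 0.4, -0.7]
opening: 0.0205
```

```bash
python3 - <<'E'
from h import *
from rig import optics
snapw('15')
t=optics.snapshot("top")["img"][:,:,::-1];s=optics.snapshot("side")["img"][:,:,::-1]
cv2.imwrite("pics/t15.png",t);cv2.imwrite("pics/s15.png",s)
im=cv2.imread("pics/w15.png")[180:310,280:370].astype(float)
im=np.clip(255*(im/255)**.5,0,255).astype(np.uint8)
z=cv2.resize(im,None,fx=4.6,fy=4.6,interpolation=cv2.INTER_CUBIC)
b=cv2.resize(s[70:145,365:415],None,fx=7.97,fy=7.97,interpolation=cv2.INTER_CUBIC)
z=z[:597];b=b[:597]
cv2.imwrite("pics/zb15.png",np.hstack([z,b])[:, :800]); print(z.shape,b.shape)
E
python3 go.py .5121 -.302 .1225 23
```

```text
(597, 414, 3) (597, 398, 3)
t 18.68 pos [ 0.5117 -0.3019  0.1231] rot [180.    -0.24  22.95] q [-37.  22.  93.   0.  65.  30.] F [-0.2 -0.4 -1.8] op 0.0205
units [0.009 0.005 0.014] rows 1.0 per row [0.009 0.005 0.014] rot [ 0.   -0.24 -0.05]
```

View pics/zb15.png

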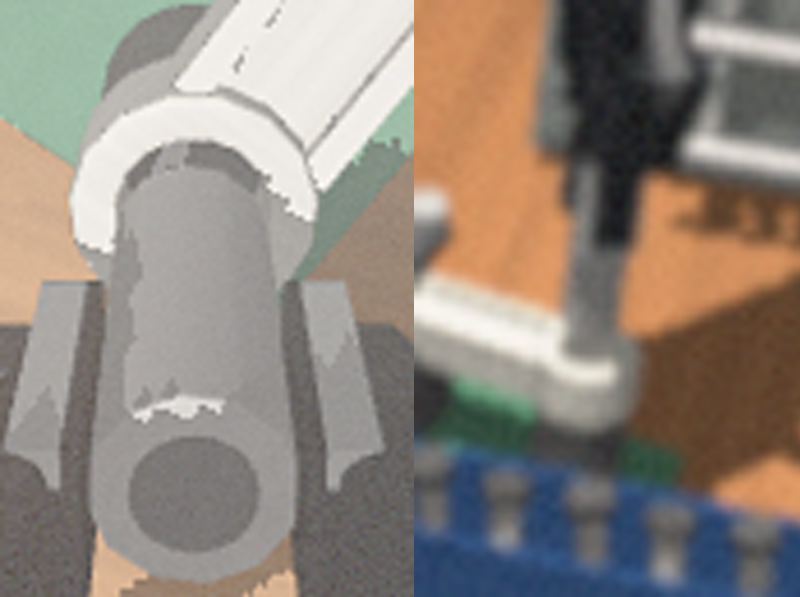

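View pics/s15.png

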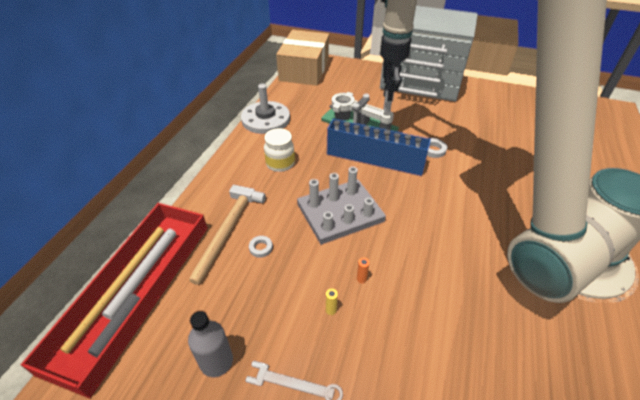

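```bash
python3 - <<'E'
from h import *
w=dict(np.load("pics/w15.npz"));R=Rr.from_euler('xyz',w["rot"],degrees=True)
def tl(u,v,z): return np.round(R.inv().apply(plane(*wray(w,u,v),z)-w["pos"])*1e3,2)
c=lambda a,b:(280+a/4.6,180+b/4.6)
b=w["pos"][2]-.0368
print("bottom z",b,"pin bot far edge-11",tl(*c(190.5,172),b)-[11,0,0])
print("eye far out-19",tl(*c(194.5,93),.075)-[19,0,0]);print("bore far-11.5",tl(*c(194.5,142),.075)-[11.5,0,0])
print("out L,R",tl(*c(72,200),.075),tl(*c(317,200),.075))
K=C["side"]["K"];E=C["side"]["extrinsics"]
def ps(p): q=K@(E[:3,:3]@p+E[:3,3]); q=q[:2]/q[2]; return np.round((q-[365,70]+.5)*7.97-.5+[414,0],0)
for z in (.137,.085,.075): print(z,ps(np.array([.5105,-.3031,z])))
E
```

```text
bottom z 0.08600984289679328 pin bot far edge-11 [-2.76 -1.2  36.83]
eye far out-19 [-2.81 -0.62 47.87]
bore far-11.5 [-2.91 -0.62 47.84]
out L,R [ -0.62 -18.9   47.82] [-0.64 17.67 47.8 ]
0.137 [607. 200.]
0.085 [589. 327.]
0.075 [585. 351.]
```

Wrist and fixed views agree: the pin is about 0.6 mm off along tool y, aligned along tool x, with its lower end about 11 mm above the eye. The side view shows both racked pins upright and nothing disturbed. I'll make one small nudge.

Request:
move_arm([
  {"translation": [0,0.015,0.015],"delta_rot": [0,0,0],"jaw": 0},
  {"translation": [0,0,0],"delta_rot": [0,0,0],"jaw": 0},
  {"translation": [0,0,0],"delta_rot": [0,0,0],"jaw": 0},
])

```text
time_s: 18.93
ee_pos: [0.5122, -0.3027, 0.1228]
tcp_rot: [179.9, -0.3, 23.0]
force: [-0.2, 0.0, -1.0]
opening: 0.0204
```

```bash
python3 go.py .512 -.3025 .1225 23; python3 - <<'E'
from h import *
snapw('16')
im=cv2.imread("pics/w16.png")[180:310,280:370].astype(float)
im=np.clip(255*(im/255)**.5,0,255).astype(np.uint8)
cv2.imwrite("pics/z16.png",cv2.resize(im,None,fx=4.6,fy=4.6,interpolation=cv2.INTER_CUBIC))
E
python3 go.py .512 -.3025 .1225 23
```

```text
t 18.93 pos [ 0.5122 -0.3027  0.1228] rot [179.95  -0.27  22.95] q [-37.  22.  93.   0.  65.  30.] F [-0.2  0.  -1. ] op 0.0204
units [-0.003 -0.007  0.008] rows 1.0 per row [-0.003 -0.007  0.008] rot [ 0.05 -0.27 -0.05]
t 18.98 pos [ 0.5122 -0.3027  0.1228] rot [179.95  -0.27  22.95] q [-37.  22.  93.   0.  65.  30.] F [ 0.7 -0.6 -0.9] op 0.0204
units [-0.003 -0.007  0.009] rows 1.0 per row [-0.003 -0.007  0.009] rot [ 0.05 -0.27 -0.05]
```

View pics/z16.png

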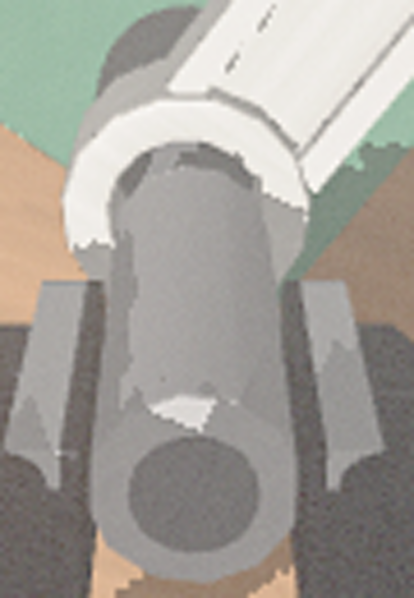

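Request:
move_arm([
  {"translation": [-0.005,-0.01,0.01],"delta_rot": [0,0,0],"jaw": 0},
  {"translation": [0,0,0],"delta_rot": [0,0,0],"jaw": 0},
  {"translation": [0,0,0],"delta_rot": [0,0,0],"jaw": 0},
])

```text
time_s: 19.23
ee_pos: [0.5119, -0.3024, 0.1225]
tcp_rot: [179.9, -0.3, 23.0]
force: [0.1, 0.1, -1.2]
opening: 0.0205
```

```bash
python3 - <<'E'
from h import *
from rig import optics
snapw('17')
im=cv2.imread("pics/w17.png")[180:310,280:370].astype(float)
im=np.clip(255*(im/255)**.5,0,255).astype(np.uint8)
z=cv2.resize(im,None,fx=4.6,fy=4.6,interpolation=cv2.INTER_CUBIC)[:597]
s=optics.snapshot("side")["img"][:,:,::-1]
b=cv2.resize(s[70:145,365:415],None,fx=7.97,fy=7.97,interpolation=cv2.INTER_CUBIC)[:597]
cv2.imwrite("pics/zb17.png",np.hstack([z,b])[:, :800])
E
python3 go.py .512 -.3023 .1225 23
```

```text
t 19.33 pos [ 0.5119 -0.3024  0.1225] rot [179.94  -0.27  22.96] q [-37.  22.  93.   0.  65.  30.] F [ 0.5  0.2 -0.9] op 0.0205
units [ 0.004 -0.002  0.   ] rows 1.0 per row [ 0.004 -0.002  0.   ] rot [ 0.06 -0.27 -0.04]
```

View pics/zb17.png

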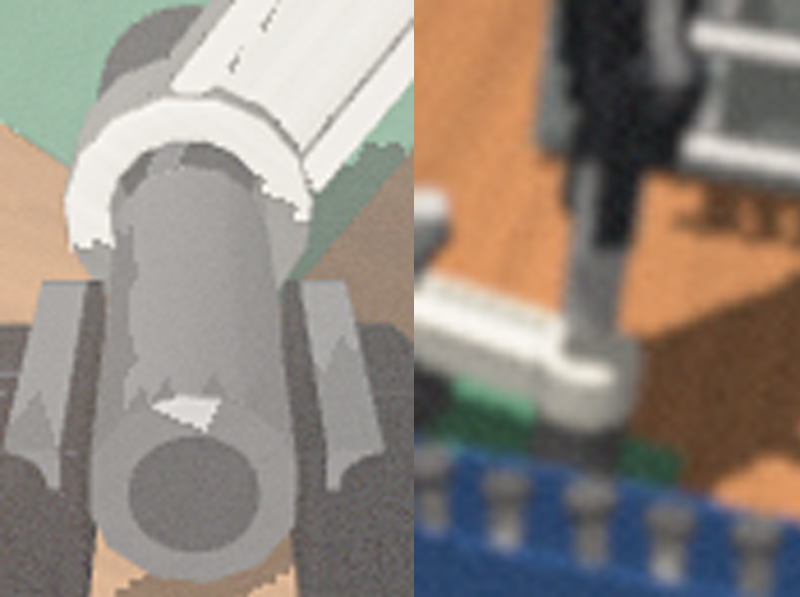

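The eye's ring spans columns 66 to 313 (centre about 189) and the pin's lower end is centred at about 190, so they are in line. The arm is steady, so I'm handing in.

```bash
python3 -c "
from rig import hand_in
print(hand_in())"
```

```text
the job is handed in; nothing more can be done
None
```

I put the short and long pins in their free pockets, in that order. I then carried the middle pin over the bolt bin and handed in while holding it above the small eye, at about 19.3 s of the 72 s limit.

**Racked pins:** Wrist and side pictures show all six pins standing upright in the storage block. Each of the two I placed touched the pocket floor with about 6 N before I let go.

**Held pin:** By the arm's own reading, the lower end of the middle pin is about 10.7 mm above the eye's upper face. It tilts by a few tenths of a degree at most and sits in line with the bore to about 0.5 mm. Force readings stayed near 1 N at the rod, with no sign of touching it.

**Other things on the bench:** The side picture taken at the rod shows nothing knocked or moved.

**Checks that disagreed:**
- The wrist and fixed cameras differed by 1–3 mm in position, more than the stated 2 mm at worst. I settled the final alignment mainly by comparing pin and eye in the same wrist picture, and it agreed with the fixed cameras to about half a millimetre.
- In the wrist picture the pin's top rim looked about 8% narrower than calculated, and I did not find out why.

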